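Fit the spot lamp on the bent lamp bar

TASK

Pick up the small spot lamp, thread its drilled blue block onto the free end of the bent steel bar, and slide it gently along the bar and around the bend, without letting it bind, until it has pressed the orange contact sleeve all the way in. Then let go and leave the lamp hanging there at rest, with the other things on the bench where they are.

Things in the scene. Friction and masses are not known exactly. Their poses are not given: they have to be found in the camera images.
- lamp: Small spot lamp, 78 mm tall, about 180 g, upright on the bench. Origin: centre of its underside, z up. Black round barrel, 42 mm diameter, z = 0 to 30 mm; thin neck; blue block from z = 46 to 78 mm, 22 mm long along x, 30 mm wide along y. Grip the block's sides (closing along y) about level with the hole. Heavy below, so it hangs upright on the bar.
- lamp_hole (a point): Centre of the plain round hole, 13 mm diameter, that runs right through the blue block along the lamp's x, 22 mm long; 62 mm above the lamp's origin; same axes as the lamp. Either end may go first.
- bar: Bent round steel bar, 10 mm thick, greased, level, centre line 160 mm above the bench. Origin: on the bench below the start of its free end; x along the free limb into the bar, z up. Straight along x at y = 0 from x = 0 to 75 mm, then bends to +y on a 70 mm centre-line radius by about 60 degrees, then a straight second limb: 60 mm to the orange sleeve. More than 12 N from the lamp marks it.
- bar_tip (a point): End of the bar's slim rounded nose (6 mm diameter, from bar x = -8 to 0 mm), on the centre line, 160 mm above the bench; same axes as the bar. The hole has 3 mm of play on the straight bar and about 1 mm in the middle of the bend. Wedged askew, its two ends press opposite ways and both forces count towards the 12 N, while the wrist feels little force but a twist.
- bend_mid (a point): Middle of the bend on the centre line, at bar x = 110, y = 9.4, z = 160 mm; same axes as the bar. The bar was bent by hand: all beyond this point is turned by up to 12 degrees either way (48 to 72 in total, slight kink here). No measured pose shows this: feel or see it. Lamp fully home: hole centre 90 mm from here.
- sleeve (a joint): How far the orange contact sleeve (22 mm diameter, round the second limb) is pressed in along that limb, in m: 0 at the start, 0.006 all the way in, against a rigid flange. It takes about 4 N to move and stays where it is left. The end face of the lamp's block presses it. Behind it the bar turns down to a round foot that stands firm.
There are look-alikes about, which are no part of the job. Leave any red look-alike of the lamp alone.

How it is judged (in metres and radians):
On the way:
1. the lamp is threaded on the free limb: hole centre 15 to 60 mm along it and within 5 mm of its centre line (x of lamp_hole in the frame of bar between 0.015 and 0.06 m and y of lamp_hole in the frame of bar between -0.005 and 0.005 m and z of lamp_hole in the frame of bar between 0.155 and 0.165 m), for 0.1 s.
At the end, for the whole second after the job is handed in: The orange sleeve is pressed in by more than 4.5 of its 6 mm; the lamp hangs on the second limb of the bar, its hole centre 87 to 94 mm from the middle of the bend and 154 to 166 mm above the bench, within 17 degrees of upright, released and at rest (value of joint sleeve above 0.0045 m and distance between lamp_hole and bend_mid between 0.087 and 0.094 m and y of lamp_hole in the frame of bar above 0.04 m and height (world z) of lamp_hole between 0.154 and 0.166 m and angle between lamp's own z axis and vertical below 0.3 rad and linear speed of lamp below 0.02 m/s and angular speed of lamp below 0.3 rad/s); the robot touches nothing.
It fails at once if the lamp bears on the bar or its sleeve with more than 12 N (contact force between lamp and bar above 12 N).
It fails at once if another thing on the bench is pushed by more than 20 mm (distance of any of well_plate, amber_jar, white_jar, dishes, tip_box, tube_rack from where it was at the start of the episode above 0.02 m).
It also fails if it takes over 72 s, if anything falls off the work surface, if the arm or the gripper's body presses on something with over 40 N, if the wrist force passes 120 N, or if a joint passes its speed limit or range.

ROBOT

A 7-joint arm with a two-finger parallel gripper is mounted at the origin on the work surface. World frame = base frame: x ahead of the robot, y to its left, z up, the work surface at z = 0. Lengths are in mm, angles in rad, forces in N, time in s.
With the tool pointing down it reaches from about 425 to 1025 mm from the base axis. Payload 3.6 kg.
Tool frame: the origin (TCP) lies on the centre line of the jaws, within the pads' length; the fingertips stand 14 mm ahead of it and the grasp point (between the pads) lies 5 mm behind it (env.nose_length is the distance from the TCP to the fingertips, in mm); z points along the fingers, y is the direction in which the jaws open and shut (so a half turn about z gives the same grasp; the last joint's range is limited). The gripper opens to 85 mm and grips with 20 to 120 N. Pads are 22 mm wide; open, the fingers measure 114 mm over their backs; the gripper's body (76 mm by 85 mm) begins 54 mm behind the grasp point. The pads swing forward as they close: fully open they stand 13 mm farther back than shut.
Start: joints at [-1.22, 0.591, 0.048, 1.609, -0.033, 0.943, -0.034], TCP at [311.947, 654.46, 216.002] pointing down, gripper open.
Joint ranges: [-2.69, 2.69], [-0.47, 2.24], [-1.27, 1.36], [0.19, 2.51], [-1.53, 4.68], [0.08, 2.07], [-3.09, 3.09]. Speed limits (rad/s): [2.57, 2.57, 3.14, 3.14, 3.14, 3.14, 3.14].

INTERFACE

Orientations are given as [roll, pitch, yaw] about the fixed x, y, z axes, in that order (R = Rz(yaw) Ry(pitch) Rx(roll)).
In Python, from workcell import env gives the robot as it stands. The module is installed in compiled form; this text tells all that it offers.
- The arm moves only by the tool drive_tool, never from a script. Its argument "increments" is a list of rows, each an object with "slide": the shift along the tool's x, y, z in m, a list of three; "turn": the turn about the tool's z in degrees; "grip": the gripper command: -1 is shut, 1 is fully open, values between are in proportion. A call has 1 to 12 rows; each row is the pose to reach, as a shift and turn from the pose commanded when the call began, along the tool's axes at that moment; what a row does not reach only later rows make up. A row lasts 1/10 s, in which the tool goes at most 50 mm and 8.59 degrees, less where a joint would pass 70% of its speed; a pose out of reach is approached as far as the arm can. A call with a gripper value outside its range is refused whole. The fingers move at their own pace and stop on an object; "force" is the grip in N (left out, the last holds). Time passes only in rows, so rows that repeat a pose let the fingers close. It gives the time, the measured TCP pose, the force and the opening at its end, in the units of the state.
- env.sense(): the state, without advancing time (a new reading comes with each control period).
- env.grab_frame(name): name is "side" or "top"; returns (picture, depth): 420x560x3 uint8, red, green, blue; 420x560 float32, mm along the optical axis (not along the pixel's ray), 0 where there is no reading.
- env.calibration(name): a dict with "fovy" (degrees; the focal length in pixels is half the picture's height over the tangent of half this angle, whatever the lens; pixels are square), "cx", "cy" (the principal point, pixels), "rvec" (rotation vector, rad) and "tvec" (3), from world to camera coordinates, as OpenCV has them. Camera axes: x right, y down, z forward; pixel columns grow to the right and rows downward; lengths in mm; the calibration is good to about 2 mm. A picture is of the moment at which its call begins. calibration takes no time and is no camera call.
- env.job_done(): hands the job in, once; it reports no verdict.
The state is a dict: "t": time; "joints": joint angles; "dq": joint speeds; "effort": joint torques, N m; "tool_pos": TCP position; "tool_rot": TCP orientation; "force": force on the tool from outside, world axes, zero at the start; "moment": the same for the moment, N m; "grip_width": opening from 0.0 (shut) to 1.0 (fully open).
Only numpy, scipy, OpenCV 4.12 (cv2) and the standard library are available. Lean on these libraries where they do the work, as an engineer would, in place of code of your own. Each camera call takes 0.05 s, during which the arm holds its last target. There are 200 camera calls.

## Working session

There is one attempt and no reset: what is moved stays moved. The work goes in short steps, Python scripts to look and compute and a tool call to move; the robot and the scene stay as the last step left them, time stands still between calls to the robot, and variables do not carry over. Pictures are saved under pics/ and viewed, about 8 in all and at most 12, crops included, and the job is handed in when it is done.

Besides the shell and the picture viewer there is one more tool, called after ">>>" as a command line: name --argument value ..., lists and objects as JSON in quotes. drive_tool: Moves the arm, as the interface text tells. Its arguments: {"type":"object","properties":{"increments":{"type":"array","items":{"type":"object","properties":{"slide":{"type":"array","items":{"type":"number"}},"turn":{"type":"number"},"grip":{"type":"number"}}}},"force":{"type":"number"}},"required":["increments"]}

```bash
mkdir -p pics; cat > h.py <<'E'
import numpy as np, cv2
from workcell import env
def cal(n):
    c=env.calibration(n); f=210/np.tan(np.radians(c['fovy'])/2)
    R=cv2.Rodrigues(np.array(c['rvec'],float))[0]; t=np.array(c['tvec'],float).ravel()
    return f,c['cx'],c['cy'],R,t
def ray(n,u,v):
    f,cx,cy,R,t=cal(n); d=R.T@np.array([(u-cx)/f,(v-cy)/f,1]); return -R.T@t,d
def onz(n,u,v,z):
    o,d=ray(n,u,v); return o+d*(z-o[2])/d[2]
def proj(n,p):
    f,cx,cy,R,t=cal(n); q=R@np.array(p,float)+t; return np.array([f*q[0]/q[2]+cx,f*q[1]/q[2]+cy])
def cloud(n,dep):
    f,cx,cy,R,t=cal(n); v,u=np.mgrid[0:420,0:560]
    P=np.stack([(u-cx)/f*dep,(v-cy)/f*dep,dep],-1); return (P-t)@R
def snap(n,name):
    im,d=env.grab_frame(n); np.savez('pics/'+name+'.npz',im=im,d=d); cv2.imwrite('pics/'+name+'.png',im[:,:,::-1]); return im,d
E
python3 - <<'E'
from h import *
a,_=snap('top','t0'); b,_=snap('side','s0')
for n in('top','side'): 
    f,cx,cy,R,t=cal(n); print(n,f,cx,cy,-R.T@t,R[2])
print(env.sense())
E
```

```text
top 438.24064254726534 274.6933913638637 208.17950922808498 [ 376.77040069   71.06681123 1137.50941109] [ 0.14716157  0.00266309 -0.98910888]
side 508.49664916866396 271.9962157953729 216.36576368388776 [  99.46068502 -780.3260219  1248.50224442] [ 0.28615689  0.56847677 -0.77132898]
{'t': 0.1, 'joints': array([-1.21950252,  0.5920634 ,  0.04833149,  1.60967681, -0.03329389,
        0.94266799, -0.0336872 ]), 'dq': array([ 0.00122197, -0.00376532, -0.00060971, -0.00234097, -0.00125131,
        0.00034382,  0.00081414]), 'effort': array([ 4.58836643e-03, -5.50001764e+01,  1.55281026e+00, -1.98825431e+01,
        9.64514154e-03,  3.78243247e-03,  9.64124013e-06]), 'tool_pos': array([311.63024112, 653.76904095, 214.93643442]), 'tool_rot': array([-3.13958673e+00,  1.35036283e-04,  2.69687356e+00]), 'force': array([-0.61228273, -0.16916577, -0.74509195]), 'moment': array([-0.02079136,  0.01290609,  0.00791785]), 'grip_width': 0.9978535336862359}
```

View pics/t0.png

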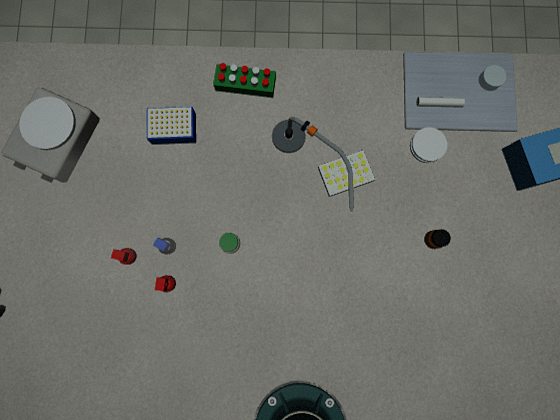

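View pics/s0.png

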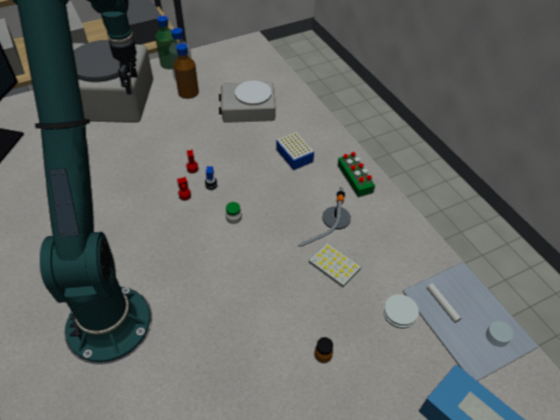

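Candidates for the lamp in the top view are the blue block at (161,243) and the red look-alikes at (124,256) and (166,284). I choose the blue one. The bar's free end is at (351,209) and the orange sleeve at (312,129).

```bash
python3 - <<'E'
from h import *
out=[]
for n,f,(u0,v0,u1,v1) in(('top','t0',(140,225,190,265)),('side','s0',(195,160,225,195))):
    z=np.load(f'pics/{f}.npz'); im,d=z['im'],z['d']; P=cloud(n,d)
    c=im[v0:v1,u0:u1]; out.append(cv2.resize(c[:,:,::-1],(400,400*(v1-v0)//(u1-u0)),interpolation=cv2.INTER_NEAREST))
    hs=cv2.cvtColor(im,cv2.COLOR_RGB2HSV); m=np.zeros((420,560),bool)
    m[v0:v1,u0:u1]=((hs[...,0]>105)&(hs[...,0]<130)&(hs[...,1]>90))[v0:v1,u0:u1]
    v,u=np.nonzero(m); q=P[m]; print(n,len(u),u.mean(),v.mean(),np.median(q,0),q[:,2].min(),q[:,2].max())
    t=m&(abs(P[...,2]-78)<5); v,u=np.nonzero(t)
    if len(u)>5:
        pts=np.array([onz(n,a,b,78)[:2] for a,b in zip(u,v)],np.float32); print('top face',len(u),pts.mean(0),cv2.minAreaRect(pts))
        print(np.median(P[t],0))
    # barrel dark
    # bar points
    b=(P[...,2]>150)&(P[...,2]<175)&(d>0)&(P[...,0]>450)&(P[...,0]<750)&(P[...,1]>-220)&(P[...,1]<60)
    v,u=np.nonzero(b); print('bar px',len(u),[(v.min(),v.max(),u.min(),u.max()) if len(u) else 0])
    q=P[b]; print(np.round(q[::max(1,len(q)//25)],0).tolist())
    o=(hs[...,0]>5)&(hs[...,0]<18)&(hs[...,1]>170)&(P[...,0]>450)&(P[...,1]>-220)&(hs[...,2]>120); v,u=np.nonzero(o); print('orange',len(u),u.mean(),v.mean(),np.median(P[o],0),P[o][:,2].max())
# bar crop of top
im=np.load('pics/t0.npz')['im']; c=cv2.resize(im[100:220,265:385,::-1],(400,400),interpolation=cv2.INTER_NEAREST)
H=max(o.shape[0] for o in out+[c]); out=[cv2.copyMakeBorder(o,0,H-o.shape[0],0,0,0) for o in out+[c]]
cv2.imwrite('pics/c0.png',cv2.resize(np.hstack(out),(799,310)))
E
```

```text
top 111 159.81981981981983 243.81981981981983 [440.88402592 349.27489521  77.25022428] 53.52041891778395 1137.509411093098
top face 105 [440.9135  349.42844] ((440.7958068847656, 349.36175537109375), (29.117582321166992, 20.75469207763672), 60.97553634643555)
[440.74400121 349.3677015   77.28216733]
bar px 592 [(np.int64(117), np.int64(211), np.int64(291), np.int64(353))]
[[741.0, 40.0, 150.0], [730.0, 24.0, 161.0], [723.0, 6.0, 170.0], [718.0, 4.0, 170.0], [711.0, 11.0, 169.0], [708.0, -10.0, 172.0], [707.0, 3.0, 159.0], [700.0, -1.0, 167.0], [696.0, -6.0, 165.0], [693.0, -18.0, 160.0], [684.0, -29.0, 166.0], [678.0, -43.0, 165.0], [672.0, -53.0, 161.0], [665.0, -64.0, 161.0], [656.0, -69.0, 162.0], [646.0, -77.0, 165.0], [637.0, -89.0, 161.0], [625.0, -91.0, 163.0], [614.0, -92.0, 161.0], [602.0, -96.0, 164.0], [590.0, -91.0, 162.0], [581.0, -98.0, 164.0], [567.0, -93.0, 163.0], [555.0, -100.0, 166.0], [542.0, -100.0, 166.0], [531.0, -96.0, 163.0]]
orange 40 311.725 129.475 [705.47063507  -7.71602749 168.92350333] 172.50420455265788
side 89 209.22471910112358 172.1573033707865 [435
[... 346 characters left out ...]
08.0, 16.0, 171.0], [706.0, 7.0, 173.0], [719.0, -0.0, 170.0], [704.0, 3.0, 165.0], [712.0, -7.0, 166.0], [706.0, -16.0, 170.0], [695.0, -17.0, 168.0], [691.0, -19.0, 164.0], [682.0, -33.0, 170.0], [681.0, -41.0, 166.0], [665.0, -52.0, 165.0], [662.0, -62.0, 164.0], [651.0, -71.0, 163.0], [642.0, -80.0, 164.0], [630.0, -85.0, 163.0], [626.0, -96.0, 169.0], [606.0, -93.0, 164.0], [614.0, -101.0, 164.0], [595.0, -97.0, 162.0], [598.0, -102.0, 161.0], [567.0, -97.0, 164.0], [570.0, -101.0, 163.0], [539.0, -96.0, 167.0], [544.0, -100.0, 163.0], [547.0, -105.0, 163.0], [530.0, -104.0, 164.0]]
orange 31 344.7096774193548 190.3548387096774 [709.13283976  -4.07483105 166.38250545] 175.41794301710263
```

View pics/c0.png

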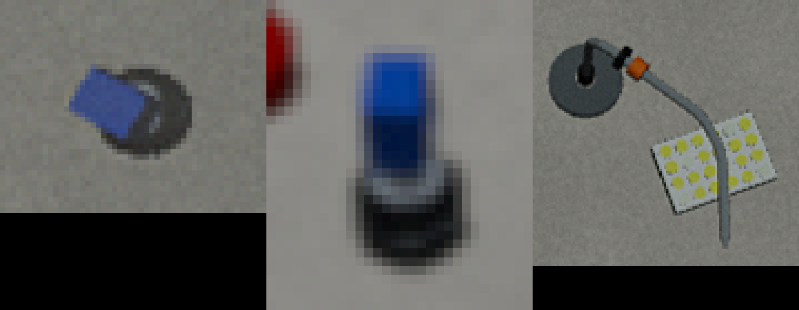

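The close crop confirms an upright blue block with its black barrel. Next I fit the bar's limbs in both views.

```bash
cat > bar.py <<'E'
from h import *
def line(q):
    vx,vy,x,y=cv2.fitLine(q.astype(np.float32),cv2.DIST_HUBER,0,.01,.01).ravel(); 
    if vx<0: vx,vy=-vx,-vy
    return np.array([x,y]),np.array([vx,vy])
for n,f in(('top','t0'),('side','s0')):
    z=np.load(f'pics/{f}.npz'); d=z['d']; P=cloud(n,d)
    b=(P[...,2]>135)&(P[...,2]<185)&(d>0)&(P[...,0]>480)&(P[...,0]<750)&(P[...,1]>-220)&(P[...,1]<60)
    v,u=np.nonzero(b); Q=np.array([onz(n,a,c,160)[:2] for a,c in zip(u,v)])
    print(n,len(Q),'z med',np.median(P[b][:,2]),'minx',np.sort(Q[:,0])[:6].round(1), 'v max',v.max())
    tip=Q[:,0].min()
    A=Q[(Q[:,0]>tip+10)&(Q[:,0]<tip+75)]; p,dA=line(A)
    a1=np.degrees(np.arctan2(dA[1],dA[0])); nrm=np.array([-dA[1],dA[0]])
    s=(A-p)@nrm; print(' free limb pt',p,'ang',a1,'width std',s.std(), 'y at x=530',p[1]+dA[1]/dA[0]*(530-p[0]))
    # frame coords
    t0=((Q-p)@dA).min(); org=p+dA*(t0+8); L=np.c_[(Q-org)@dA,(Q-org)@nrm]
    print(' origin(bar)',org)
    B=L[(L[:,1]>22)&(L[:,1]<62)]; p2,d2=line(B); print(' limb2 bar-frame pt',p2,'angle',np.degrees(np.arctan2(d2[1],d2[0])),len(B))
    # predicted corner for unkinked geometry
    for x in range(0,90,10):
        k=abs(L[:,0]-x)<5; print((x,round(L[k,1].mean(),1),int(k.sum())),end=' ')
    print()
E
python3 bar.py
```

```text
top 604 z med 163.46078873696013 minx [519.7 521.9 522.  522.  524.2 524.2] v max 211
 free limb pt [562.39136 -97.29472] ang 2.311705 width std 2.9341487622486873 y at x=530 -98.602325
 origin(bar) [527.71357479 -98.69462332]
 limb2 bar-frame pt [146.82687   40.901943] angle 48.34724 99
(0, np.float64(0.3), 14) (10, np.float64(-0.1), 24) (20, np.float64(0.6), 16) (30, np.float64(0.2), 16) (40, np.float64(-0.3), 20) (50, np.float64(-0.1), 18) (60, np.float64(0.0), 20) (70, np.float64(-0.6), 24) (80, np.float64(0.2), 18) 
side 350 z med 164.89990944944748 minx [519.9 521.5 522.3 523.9 524.7 525.4] v max 246
 free limb pt [561.81586  -96.966125] ang 1.4165331 width std 3.331591846262248 y at x=530 -97.75288
 origin(bar) [527.90044643 -97.80479278]
 limb2 bar-frame pt [143.60167   41.403774] angle 48.852325 49
(0, np.float64(-0.4), 12) (10, np.float64(-0.2), 13) (20, np.float64(0.1), 14) (30, np.float64(0.1), 12) (40, np.float64(0.5), 14) (50, np.float64(-0.0), 12) (60, np.float64(-0.4), 12) (70, np.float64(0.4), 14) (80, np.float64(1.0), 13)
```

```bash
cat >> bar.py <<'E'
    for lo,hi in((38,72),(42,78),(46,84)):
        B=L[(L[:,1]>lo)&(L[:,1]<hi)]; p2,d2=line(B); print(' limb2',lo,hi,p2,np.degrees(np.arctan2(d2[1],d2[0])),len(B))
    hs=cv2.cvtColor(z['im'],cv2.COLOR_RGB2HSV); o=(hs[...,0]>5)&(hs[...,0]<18)&(hs[...,1]>150)&(P[...,0]>650)&(P[...,1]>-220)&(P[...,1]<60)&(hs[...,2]>80)
    v,u=np.nonzero(o); c=onz(n,u.mean(),v.mean(),163)[:2]; lc=np.array([(c-org)@dA,(c-org)@nrm]); print(' sleeve centre bar-frame',lc,len(u),'dir from bend_mid',np.degrees(np.arctan2(lc[1]-9.4,lc[0]-110)),np.hypot(lc[1]-9.4,lc[0]-110))
E
python3 bar.py | grep -v '(0,'
```

```text
top 604 z med 163.46078873696013 minx [519.7 521.9 522.  522.  524.2 524.2] v max 211
 free limb pt [562.39136 -97.29472] ang 2.311705 width std 2.9341487622486873 y at x=530 -98.602325
 origin(bar) [527.71357479 -98.69462332]
 limb2 bar-frame pt [146.82687   40.901943] angle 48.34724 99
 limb2 38 72 [158.43651   55.684338] 47.770462 80
 limb2 42 78 [162.27406   59.723156] 45.769794 92
 limb2 46 84 [167.86357  65.86616] 44.7168 109
 sleeve centre bar-frame [182.48385662  83.71039245] 52 dir from bend_mid 45.71288483389288 103.80724394745474
side 350 z med 164.89990944944748 minx [519.9 521.5 522.3 523.9 524.7 525.4] v max 246
 free limb pt [561.81586  -96.966125] ang 1.4165331 width std 3.331591846262248 y at x=530 -97.75288
 origin(bar) [527.90044643 -97.80479278]
 limb2 bar-frame pt [143.60167   41.403774] angle 48.852325 49
 limb2 38 72 [154.74722  55.60689] 47.065456 41
 limb2 42 78 [158.8886    60.881607] 45.10436 47
 limb2 46 84 [164.47711  66.90882] 43.90871 55
 sleeve centre bar-frame [182.44356536  90.21487002] 35 dir from bend_mid 48.12651151538928 108.53162386055618
```

>>> drive_tool --increments '[{"slide": [-0.03,-0.027,0.01],"turn": 0,"grip": 0.4},{"slide": [-0.062,-0.055,0.025],"turn": 1,"grip": 0.4},{"slide": [-0.095,-0.085,0.04],"turn": 2,"grip": 0.4},{"slide": [-0.128,-0.115,0.052],"turn": 2.5,"grip": 0.4},{"slide": [-0.16,-0.144,0.064],"turn": 2.5,"grip": 0.4},{"slide": [-0.192,-0.172,0.075],"turn": 2.5,"grip": 0.4},{"slide": [-0.22,-0.197,0.085],"turn": 2.5,"grip": 0.4},{"slide": [-0.24,-0.214,0.092],"turn": 2.5,"grip": 0.4},{"slide": [-0.247,-0.2205,0.095],"turn": 2.5,"grip": 0.4},{"slide": [-0.247,-0.2205,0.095],"turn": 2.5,"grip": 0.4},{"slide": [-0.247,-0.2205,0.095],"turn": 2.5,"grip": 0.4}]'

```text
t: 1.2
tool_pos: [439.6, 351.2, 121.2]
tool_rot: [3.14, -0.001, 2.655]
force: [0.9, 0.5, -0.5]
grip_width: 0.702
```

```bash
cat >> h.py <<'E'
def go(x,y,z,yawdeg):
    s=env.sense(); p=s['tool_pos']; yw=s['tool_rot'][2]; d=np.array([x,y,z])-p; c,q=np.cos(yw),np.sin(yw)
    print('at',p.round(2),np.degrees(s['tool_rot']).round(2),'F',s['force'].round(2),'M',s['moment'].round(3),'grip',round(s['grip_width'],3),'t',s['t'])
    print('slide',np.round([c*d[0]+q*d[1],q*d[0]-c*d[1],-d[2]],2),'turn',round(-((yawdeg-np.degrees(yw)+180)%360-180),2))
E
python3 - <<'E'
from h import *
go(439.5,348.5,57,152)
a,d=snap('top','t1'); b,_=snap('side','s1')
cv2.imwrite('pics/c1.png',np.hstack([cv2.resize(a[190:310,80:240,::-1],(400,300)),cv2.resize(b[110:230,130:290,::-1],(400,300))]))
E
```

```text
at [439.59 351.19 121.23] [ 1.7991e+02 -4.0000e-02  1.5212e+02] F [ 0.87  0.49 -0.54] M [-0.025 -0.045 -0.057] grip 0.702 t 1.2
slide [-1.18 -2.41 64.23] turn 0.12
```

View pics/c1.png

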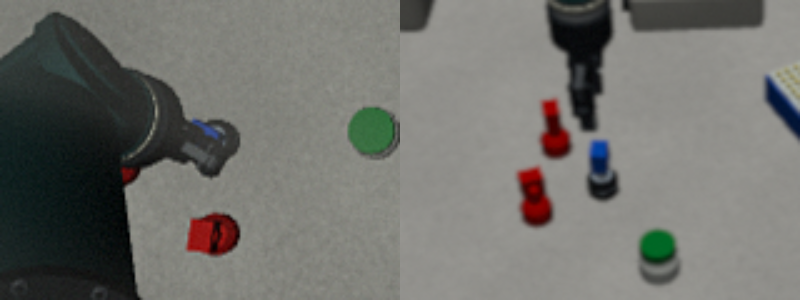

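The gripper hangs over the blue block (seen in the side half at (598,150)), with the fingers clear of the red ones. I'll go down and grip.

>>> drive_tool --force 45 --increments '[{"slide": [-0.001,-0.002,0.02],"turn": 0,"grip": 0.4},{"slide": [-0.001,-0.002,0.04],"turn": 0,"grip": 0.4},{"slide": [-0.001,-0.002,0.056],"turn": 0,"grip": 0.4},{"slide": [-0.001,-0.002,0.063],"turn": 0,"grip": 0.4},{"slide": [-0.001,-0.002,0.064],"turn": 0,"grip": 0.4},{"slide": [-0.001,-0.002,0.064],"turn": 0,"grip": 0},{"slide": [-0.001,-0.002,0.064],"turn": 0,"grip": -0.2},{"slide": [-0.001,-0.002,0.064],"turn": 0,"grip": -0.35},{"slide": [-0.001,-0.002,0.064],"turn": 0,"grip": -0.5},{"slide": [-0.001,-0.002,0.064],"turn": 0,"grip": -1},{"slide": [-0.001,-0.002,0.064],"turn": 0,"grip": -1}]'

```text
t: 2.4
tool_pos: [440.8, 347.8, 58.1]
tool_rot: [3.139, 0.001, 2.653]
force: [-0.2, 0.3, 5.2]
grip_width: 0.327
```

```bash
python3 - <<'E'
from h import *
go(440,348,180,152)
E
```

```text
at [440.81 347.78  58.05] [1.7986e+02 4.0000e-02 1.5202e+02] F [-0.24  0.32  5.2 ] M [ 0.069  0.089 -0.02 ] grip 0.327 t 2.4
slide [   0.82   -0.19 -121.95] turn 0.02
```

>>> drive_tool --increments '[{"slide": [0,0,-0.02],"turn": 0,"grip": -1},{"slide": [0,0,-0.05],"turn": 0,"grip": -1},{"slide": [-0.008,-0.012,-0.08],"turn": 0,"grip": -1},{"slide": [-0.024,-0.038,-0.098],"turn": -3,"grip": -1},{"slide": [-0.045,-0.07,-0.11],"turn": -6,"grip": -1},{"slide": [-0.067,-0.104,-0.118],"turn": -9,"grip": -1},{"slide": [-0.089,-0.138,-0.12],"turn": -12,"grip": -1},{"slide": [-0.111,-0.172,-0.12],"turn": -15,"grip": -1},{"slide": [-0.133,-0.206,-0.12],"turn": -19,"grip": -1},{"slide": [-0.155,-0.24,-0.12],"turn": -23,"grip": -1},{"slide": [-0.175,-0.272,-0.115],"turn": -27,"grip": -1},{"slide": [-0.19,-0.295,-0.11],"turn": -30,"grip": -1}]'

```text
t: 3.6
tool_pos: [468.3, -6.0, 166.7]
tool_rot: [-3.141, -0.001, -3.107]
force: [0.4, 0.7, -2.8]
grip_width: 0.332
```

```bash
python3 - <<'E'
from h import *
go(478,-100,156,181.9)
E
```

```text
at [468.27  -5.96 166.68] [-1.7994e+02 -7.0000e-02 -1.7801e+02] F [ 0.42  0.74 -2.84] M [ 0.047 -0.016  0.017] grip 0.332 t 3.6
slide [ -6.46 -94.33  10.68] turn 0.09
```

>>> drive_tool --increments '[{"slide": [-0.002,-0.025,0.003],"turn": 0,"grip": -1},{"slide": [-0.004,-0.055,0.007],"turn": 0,"grip": -1},{"slide": [-0.005,-0.08,0.0095],"turn": 0,"grip": -1},{"slide": [-0.006,-0.091,0.0105],"turn": 0,"grip": -1},{"slide": [-0.0065,-0.0943,0.0107],"turn": 0,"grip": -1},{"slide": [-0.0065,-0.0943,0.0107],"turn": 0,"grip": -1},{"slide": [-0.0065,-0.0943,0.0107],"turn": 0,"grip": -1}]'

```text
t: 4.3
tool_pos: [479.1, -95.1, 156.4]
tool_rot: [3.141, -0.0, -3.104]
force: [-0.1, -0.1, -3.2]
grip_width: 0.327
```

```bash
python3 - <<'E'
from h import *
go(478,-100,156,181.9)
a,d=snap('top','t2'); b,_=snap('side','s2')
cv2.imwrite('pics/c2.png',np.hstack([cv2.resize(a[150:270,290:410,::-1],(400,400)),cv2.resize(b[210:310,250:350,::-1],(400,400))]))
for p in((478,-100,160),(520,-98.5,160)): print(proj('top',p),proj('side',p))
E
```

```text
at [479.15 -95.14 156.36] [ 179.95   -0.   -177.85] F [-0.1  -0.15 -3.2 ] M [ 0.011  0.026 -0.01 ] grip 0.327 t 4.3
slide [ 1.33 -4.81  0.36] turn 0.25
[351.79857698 229.44630053] [283.98927431 251.80504123]
[351.07213068 210.8666038 ] [297.82369652 245.69236789]
```

View pics/c2.png

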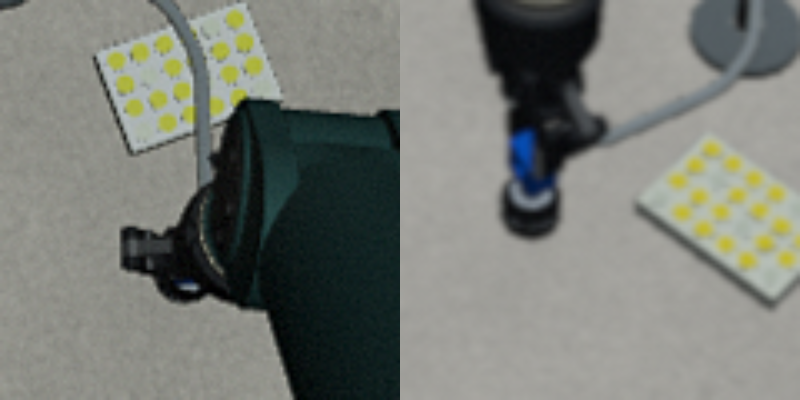

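The lamp is held upright in the jaws, blue block at about (525,155) in the side half. The bar tip is hidden at about (605,130), roughly 30 mm ahead. I'll correct y and creep forward.

>>> drive_tool --increments '[{"slide": [0,-0.003,0],"turn": 0,"grip": -1},{"slide": [0,-0.0048,0.0003],"turn": 0,"grip": -1},{"slide": [-0.005,-0.0048,0.0003],"turn": 0,"grip": -1},{"slide": [-0.012,-0.0048,0.0003],"turn": 0,"grip": -1},{"slide": [-0.018,-0.0048,0.0003],"turn": 0,"grip": -1},{"slide": [-0.02,-0.0048,0.0003],"turn": 0,"grip": -1},{"slide": [-0.02,-0.0048,0.0003],"turn": 0,"grip": -1},{"slide": [-0.02,-0.0048,0.0003],"turn": 0,"grip": -1},{"slide": [-0.02,-0.0048,0.0003],"turn": 0,"grip": -1}]'

```text
t: 5.3
tool_pos: [498.9, -100.9, 155.9]
tool_rot: [3.142, -0.001, -3.106]
force: [-0.8, -0.2, -1.9]
grip_width: 0.323
```

```bash
python3 - <<'E'
from h import *
go(507,-99.0,156,181.9)
a,d=snap('top','t3'); b,ds=snap('side','s3')
go(507,-99.0,156,181.9)
# blue block in side view
P=cloud('side',ds); hs=cv2.cvtColor(b,cv2.COLOR_RGB2HSV); m=(hs[...,0]>105)&(hs[...,0]<130)&(hs[...,1]>120)&(P[...,2]>120)&(P[...,0]>430)&(P[...,0]<560)&(P[...,1]<0)
v,u=np.nonzero(m); q=P[m]; print(len(u),u.min(),u.max(),v.min(),v.max(),np.median(q,0),np.percentile(q,[5,95],0).round(1))
k=(b.max(2)<60)
cv2.imwrite('pics/c3.png',cv2.resize(b[220:290,250:350,::-1],(800,560),interpolation=cv2.INTER_CUBIC))
E
```

```text
at [ 498.87 -100.86  155.9 ] [ 1.8000e+02 -4.0000e-02 -1.7799e+02] F [-0.8  -0.17 -1.94] M [ 0.053 -0.002 -0.037] grip 0.323 t 5.3
slide [-8.19  1.57 -0.1 ] turn 0.11
at [ 498.95 -100.88  155.96] [ 1.8000e+02 -2.0000e-02 -1.7799e+02] F [-1.   -0.29 -2.09] M [ 0.022 -0.01   0.018] grip 0.33 t 5.4
slide [-8.11  1.6  -0.04] turn 0.11
111 280 295 213 257 [ 487.06613019 -110.49854205  176.85883589] [[ 483.8 -124.8  152.4]
 [ 500.3  -86.6  227.1]]
```

View pics/c3.png

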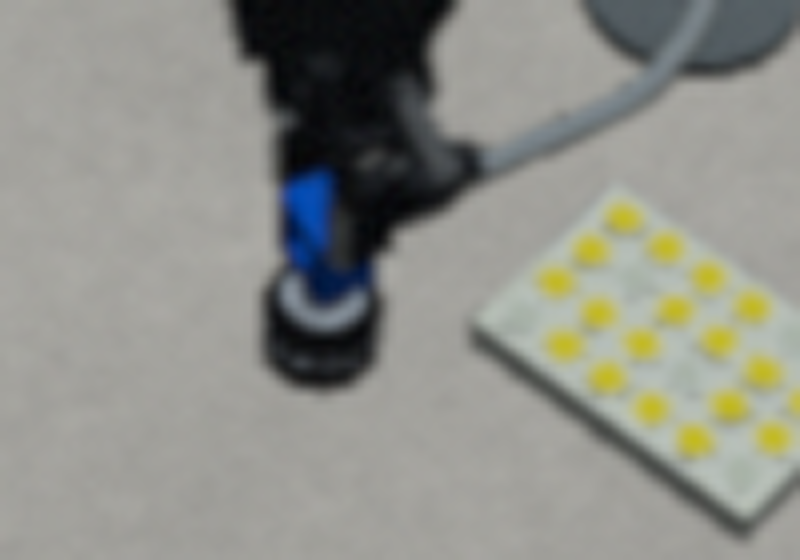

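```bash
python3 - <<'E'
from h import *
import itertools
for dx,dy in((0,0),(3,0),(0,3)):
  pts=np.array([proj('side',(499+dx+21*np.cos(a),-100.9+dy+21*np.sin(a),z)) for a in np.linspace(0,6.28,60) for z in(98,128)])
  print(dx,dy,pts.min(0),pts.max(0))
b=np.load('pics/s3.npz')['im']; g=b.astype(int).max(2)
for r in (258,260,262,264,266,267,268,269): print(r,g[r,278:304].tolist())
E
```

```text
0 0 [282.75839517 249.8294358 ] [298.64156469 268.95562374]
3 0 [283.73575009 249.43295235] [299.62629639 268.54617155]
0 3 [282.2578108  249.02244061] [298.11225516 268.12283052]
258 [165, 165, 165, 160, 123, 60, 37, 84, 126, 136, 118, 101, 97, 105, 124, 141, 137, 98, 48, 76, 130, 157, 164, 164, 163, 162]
260 [164, 165, 165, 159, 126, 68, 25, 19, 41, 73, 104, 121, 132, 133, 117, 88, 55, 27, 41, 94, 140, 160, 162, 162, 162, 162]
262 [161, 161, 162, 155, 120, 63, 34, 26, 16, 15, 17, 16, 18, 17, 18, 14, 16, 26, 55, 108, 146, 161, 162, 161, 160, 162]
264 [164, 163, 162, 156, 128, 76, 47, 44, 40, 46, 40, 28, 26, 34, 31, 32, 34, 34, 67, 124, 157, 162, 161, 161, 162, 162]
266 [162, 163, 163, 162, 155, 132, 91, 50, 33, 36, 35, 29, 35, 37, 32, 33, 52, 87, 126, 151, 159, 162, 163, 163, 163, 161]
267 [162, 161, 161, 163, 163, 154, 133, 98, 63, 39, 30, 26, 25, 30, 35, 54, 93, 131, 153, 159, 159, 162, 163, 164, 163, 161]
268 [161, 161, 161, 161, 161, 161, 156, 141, 118, 98, 88, 80, 74, 84, 95, 110, 134, 155, 162, 162, 159, 162, 163, 163, 162, 163]
269 [163, 162, 162, 161, 160, 161, 160, 159, 154, 152, 150, 138, 132, 141, 152, 156, 160, 163, 163, 161, 161, 162, 162, 163, 163, 163]
```

>>> drive_tool --increments '[{"slide": [-0.003,0.0016,0],"turn": 0,"grip": -1},{"slide": [-0.007,0.0018,0],"turn": 0,"grip": -1},{"slide": [-0.009,0.0018,0],"turn": 0,"grip": -1},{"slide": [-0.0105,0.0018,0],"turn": 0,"grip": -1},{"slide": [-0.012,0.0018,0],"turn": 0,"grip": -1},{"slide": [-0.013,0.0018,0],"turn": 0,"grip": -1},{"slide": [-0.013,0.0018,0],"turn": 0,"grip": -1}]'

```text
t: 6.1
tool_pos: [512.4, -98.6, 156.0]
tool_rot: [-3.142, 0.0, -3.106]
force: [0.2, -0.1, -2.1]
grip_width: 0.33
```

```bash
cat > g.py <<'E'
from h import *; import sys
B0=np.array([527.8,-98.25]); a=np.radians(1.9)
s=env.sense(); e=s['tool_pos'][:2]-B0; w=np.degrees(s['tool_rot'][2])%360
c,q=np.cos(s['tool_rot'][2]),np.sin(s['tool_rot'][2]); F=s['force']
print('bar xy',(e@[np.cos(a),np.sin(a)]).round(2),(e@[-np.sin(a),np.cos(a)]).round(2),'z',s['tool_pos'][2].round(2),'yaw-180-bar',round(w-181.9,2),'tool F x,y,z',np.round([c*F[0]+q*F[1],q*F[0]-c*F[1],-F[2]],2),'M',np.round([c*s['moment'][0]+q*s['moment'][1],q*s['moment'][0]-c*s['moment'][1],-s['moment'][2]],3),'t',s['t'])
E
python3 g.py
```

```text
bar xy -15.38 0.13 z 155.99 yaw-180-bar 0.12 tool F x,y,z [-0.22 -0.07  2.08] M [-0.011  0.001 -0.036] t 6.1
```

>>> drive_tool --increments '[{"slide": [-0.002,0,0],"turn": 0,"grip": -1},{"slide": [-0.004,0,0],"turn": 0,"grip": -1},{"slide": [-0.006,0,0],"turn": 0,"grip": -1},{"slide": [-0.0075,0,0],"turn": 0,"grip": -1},{"slide": [-0.008,0,0],"turn": 0,"grip": -1}]'

```text
t: 6.6
tool_pos: [520.6, -98.3, 156.0]
tool_rot: [-3.142, 0.0, -3.106]
force: [-0.8, -0.1, -2.2]
grip_width: 0.33
```

```bash
python3 g.py
```

```text
bar xy -7.22 0.18 z 156.02 yaw-180-bar 0.12 tool F x,y,z [ 0.78 -0.03  2.24] M [0.009 0.008 0.032] t 6.6
```

>>> drive_tool --increments '[{"slide": [-0.002,0,0],"turn": 0,"grip": -1},{"slide": [-0.004,0,0],"turn": 0,"grip": -1},{"slide": [-0.006,0,0],"turn": 0,"grip": -1},{"slide": [-0.008,0,0],"turn": 0,"grip": -1},{"slide": [-0.01,0,0],"turn": 0,"grip": -1},{"slide": [-0.01,0,0],"turn": 0,"grip": -1}]'

```text
t: 7.2
tool_pos: [530.8, -97.9, 156.1]
tool_rot: [-3.142, 0.001, -3.106]
force: [-0.3, 1.2, -2.3]
grip_width: 0.326
```

```bash
python3 g.py
```

```text
bar xy 2.97 0.24 z 156.06 yaw-180-bar 0.12 tool F x,y,z [0.22 1.22 2.34] M [ 0.023 -0.01  -0.012] t 7.2
```

>>> drive_tool --increments '[{"slide": [-0.002,0,0],"turn": 0,"grip": -1},{"slide": [-0.005,0,0],"turn": 0,"grip": -1},{"slide": [-0.008,0,0],"turn": 0,"grip": -1},{"slide": [-0.011,0,0],"turn": 0,"grip": -1},{"slide": [-0.014,0,0],"turn": 0,"grip": -1},{"slide": [-0.016,0,0],"turn": 0,"grip": -1},{"slide": [-0.016,0,0],"turn": 0,"grip": -1}]'

```text
t: 7.9
tool_pos: [546.7, -97.3, 156.0]
tool_rot: [3.142, 0.0, -3.106]
force: [0.2, -0.0, -2.0]
grip_width: 0.328
```

```bash
python3 g.py; sleep 0; python3 g.py
```

```text
bar xy 18.91 0.28 z 156.01 yaw-180-bar 0.13 tool F x,y,z [-0.22 -0.05  1.98] M [0.018 0.133 0.01 ] t 7.9
bar xy 18.91 0.28 z 156.01 yaw-180-bar 0.13 tool F x,y,z [-0.22 -0.05  1.98] M [0.018 0.133 0.01 ] t 7.9
```

>>> drive_tool --increments '[{"slide": [0,0,0],"turn": 0,"grip": -1}]'

```text
t: 8.0
tool_pos: [546.1, -97.4, 155.9]
tool_rot: [3.142, -0.0, -3.106]
force: [-0.8, -0.1, -2.2]
grip_width: 0.328
```

```bash
python3 g.py
```

```text
bar xy 18.35 0.27 z 155.95 yaw-180-bar 0.12 tool F x,y,z [ 0.8  -0.08  2.17] M [ 0.019 -0.004 -0.022] t 8.0
```

>>> drive_tool --increments '[{"slide": [0,0,-0.0005],"turn": 0,"grip": -1},{"slide": [0,0,-0.0005],"turn": 0,"grip": -1}]'

```text
t: 8.2
tool_pos: [546.1, -97.5, 156.6]
tool_rot: [-3.142, -0.0, -3.107]
force: [-0.3, -0.1, -1.5]
grip_width: 0.328
```

```bash
python3 g.py
```

```text
bar xy 18.3 0.19 z 156.57 yaw-180-bar 0.11 tool F x,y,z [ 0.29 -0.12  1.5 ] M [0.017 0.022 0.051] t 8.2
```

>>> drive_tool --increments '[{"slide": [0,0.0005,0],"turn": 0,"grip": -1},{"slide": [0,0.001,0],"turn": 0,"grip": -1},{"slide": [0,0.001,0],"turn": 0,"grip": -1}]'

```text
t: 8.5
tool_pos: [546.1, -97.2, 156.5]
tool_rot: [-3.141, -0.0, -3.107]
force: [0.3, -2.2, -1.7]
grip_width: 0.328
```

```bash
python3 g.py
```

```text
bar xy 18.31 0.45 z 156.49 yaw-180-bar 0.09 tool F x,y,z [-0.24 -2.16  1.74] M [ 0.442  0.029 -0.012] t 8.5
```

>>> drive_tool --increments '[{"slide": [0,0.0005,0],"turn": 0,"grip": -1},{"slide": [0,0.0005,0],"turn": 0,"grip": -1}]'

```text
t: 8.7
tool_pos: [546.1, -97.1, 156.5]
tool_rot: [-3.14, -0.0, -3.107]
force: [0.3, -4.5, -2.7]
grip_width: 0.335
```

```bash
python3 g.py
```

```text
bar xy 18.34 0.58 z 156.48 yaw-180-bar 0.08 tool F x,y,z [-0.15 -4.5   2.7 ] M [ 1.036 -0.042  0.017] t 8.7
```

>>> drive_tool --increments '[{"slide": [0,-0.001,0],"turn": 0,"grip": -1},{"slide": [0,-0.002,0],"turn": 0,"grip": -1},{"slide": [0,-0.0025,0],"turn": 0,"grip": -1},{"slide": [0,-0.0025,0],"turn": 0,"grip": -1}]'

```text
t: 9.1
tool_pos: [546.4, -97.4, 156.6]
tool_rot: [3.141, 0.0, -3.106]
force: [-0.0, -0.5, -2.2]
grip_width: 0.329
```

```bash
python3 g.py
```

```text
bar xy 18.65 0.19 z 156.58 yaw-180-bar 0.16 tool F x,y,z [ 0.07 -0.52  2.2 ] M [-0.023 -0.016  0.007] t 9.1
```

>>> drive_tool --increments '[{"slide": [0,0,0],"turn": 0,"grip": -1},{"slide": [0,0,0],"turn": 0,"grip": -1}]'

```text
t: 9.3
tool_pos: [546.4, -98.0, 156.6]
tool_rot: [3.141, 0.0, -3.106]
force: [0.1, 0.8, -2.3]
grip_width: 0.329
```

```bash
python3 g.py
```

```text
bar xy 18.56 -0.35 z 156.55 yaw-180-bar 0.14 tool F x,y,z [-0.16  0.83  2.34] M [ 0.005 -0.022  0.064] t 9.3
```

>>> drive_tool --increments '[{"slide": [0,-0.001,0],"turn": 0,"grip": -1},{"slide": [0,-0.001,0],"turn": 0,"grip": -1},{"slide": [0,-0.001,0],"turn": 0,"grip": -1}]'

```text
t: 9.6
tool_pos: [546.3, -99.4, 156.5]
tool_rot: [3.142, 0.0, -3.106]
force: [0.4, -0.4, -2.4]
grip_width: 0.326
```

```bash
python3 g.py
```

```text
bar xy 18.45 -1.8 z 156.52 yaw-180-bar 0.11 tool F x,y,z [-0.38 -0.46  2.37] M [ 0.028  0.052 -0.053] t 9.6
```

>>> drive_tool --increments '[{"slide": [0,-0.001,0],"turn": 0,"grip": -1},{"slide": [0,-0.001,0],"turn": 0,"grip": -1},{"slide": [0,-0.001,0],"turn": 0,"grip": -1},{"slide": [0,-0.001,0],"turn": 0,"grip": -1}]'

```text
t: 10.0
tool_pos: [546.3, -100.1, 156.5]
tool_rot: [3.141, -0.0, -3.106]
force: [0.3, 1.3, -2.1]
grip_width: 0.33
```

```bash
python3 g.py
```

```text
bar xy 18.46 -2.43 z 156.47 yaw-180-bar 0.13 tool F x,y,z [-0.38  1.24  2.14] M [-0.238 -0.036  0.021] t 10.0
```

>>> drive_tool --increments '[{"slide": [0,0.0014,0],"turn": 0,"grip": -1},{"slide": [0,0.0014,0],"turn": 0,"grip": -1},{"slide": [0,0.0014,0.001],"turn": 0,"grip": -1},{"slide": [0,0.0014,0.0015],"turn": 0,"grip": -1},{"slide": [0,0.0014,0.0015],"turn": 0,"grip": -1},{"slide": [0,0.0014,0.0015],"turn": 0,"grip": -1}]'

```text
t: 10.6
tool_pos: [546.3, -99.1, 155.0]
tool_rot: [-3.142, -0.0, -3.106]
force: [-0.7, -0.3, -2.6]
grip_width: 0.331
```

```bash
sed -i 's/-98.25/-99.25/' g.py; python3 g.py
```

```text
bar xy 18.48 -0.47 z 154.98 yaw-180-bar 0.11 tool F x,y,z [ 0.67 -0.26  2.59] M [ 0.004  0.013 -0.001] t 10.6
```

>>> drive_tool --increments '[{"slide": [0,0,-0.001],"turn": 0,"grip": -1},{"slide": [0,0,-0.002],"turn": 0,"grip": -1},{"slide": [0,0,-0.0022],"turn": 0,"grip": -1},{"slide": [0,0,-0.0022],"turn": 0,"grip": -1},{"slide": [0,0,-0.0022],"turn": 0,"grip": -1},{"slide": [0,0,-0.0022],"turn": 0,"grip": -1}]'

```text
t: 11.2
tool_pos: [546.3, -99.0, 157.2]
tool_rot: [-3.142, 0.0, -3.106]
force: [0.3, -0.0, -0.7]
grip_width: 0.327
```

```bash
python3 g.py
```

```text
bar xy 18.5 -0.37 z 157.23 yaw-180-bar 0.12 tool F x,y,z [-0.31 -0.02  0.71] M [-0.035  0.079 -0.003] t 11.2
```

>>> drive_tool --increments '[{"slide": [0,0,0.0005],"turn": 0,"grip": -1},{"slide": [-0.004,0,0.0011],"turn": 0,"grip": -1},{"slide": [-0.009,0,0.0011],"turn": 0,"grip": -1},{"slide": [-0.014,0,0.0011],"turn": 0,"grip": -1},{"slide": [-0.019,0,0.0011],"turn": 0,"grip": -1},{"slide": [-0.024,0,0.0011],"turn": 0,"grip": -1},{"slide": [-0.029,0,0.0011],"turn": 0,"grip": -1},{"slide": [-0.034,0,0.0011],"turn": 0,"grip": -1},{"slide": [-0.037,0,0.0011],"turn": 0,"grip": -1},{"slide": [-0.037,0,0.0011],"turn": 0,"grip": -1},{"slide": [-0.037,0,0.0011],"turn": 0,"grip": -1}]'

```text
t: 12.3
tool_pos: [583.0, -97.7, 156.0]
tool_rot: [-3.142, -0.0, -3.106]
force: [-0.6, -1.3, -2.4]
grip_width: 0.331
```

```bash
python3 g.py
```

```text
bar xy 55.27 -0.29 z 156.02 yaw-180-bar 0.12 tool F x,y,z [ 0.62 -1.26  2.35] M [-0.001 -0.006 -0.033] t 12.3
```

Next I probe y at x = 55 to get the direction of the limb.

>>> drive_tool --increments '[{"slide": [0,0.001,0],"turn": 0,"grip": -1},{"slide": [0,0.002,0],"turn": 0,"grip": -1},{"slide": [0,0.002,0],"turn": 0,"grip": -1},{"slide": [0,0.002,0],"turn": 0,"grip": -1}]'

```text
t: 12.7
tool_pos: [583.0, -95.9, 156.1]
tool_rot: [-3.141, -0.0, -3.106]
force: [-0.4, -0.7, -1.9]
grip_width: 0.33
```

```bash
python3 g.py
```

```text
bar xy 55.26 1.54 z 156.12 yaw-180-bar 0.11 tool F x,y,z [ 0.39 -0.69  1.88] M [ 0.14   0.011 -0.015] t 12.7
```

>>> drive_tool --increments '[{"slide": [0,-0.001,0],"turn": 0,"grip": -1},{"slide": [0,-0.002,0],"turn": 0,"grip": -1},{"slide": [0,-0.003,0],"turn": 0,"grip": -1},{"slide": [0,-0.0035,0],"turn": 0,"grip": -1},{"slide": [0,-0.0035,0],"turn": 0,"grip": -1},{"slide": [0,-0.0035,0],"turn": 0,"grip": -1},{"slide": [0,-0.0035,0],"turn": 0,"grip": -1}]'

```text
t: 13.4
tool_pos: [583.4, -99.0, 156.1]
tool_rot: [3.141, 0.0, -3.106]
force: [0.5, 0.5, -1.7]
grip_width: 0.335
```

```bash
python3 g.py
```

```text
bar xy 55.56 -1.59 z 156.12 yaw-180-bar 0.13 tool F x,y,z [-0.53  0.46  1.66] M [-0.136 -0.019  0.023] t 13.4
```

Contacts at +1.5 and −1.55 agree with 3 mm of play, so the axis is confirmed. Now a path planner that reads contact.

```bash
cat > plan.py <<'E'
# usage: plan.py delta ex ny dz  s1 s2 ...   (ex: along-limb offset of the curve in the TCP frame, ny: extra normal offset)
from h import *; import sys
from scipy.optimize import minimize_scalar
A=[float(v) for v in sys.argv[1:]]; delta,ex,ny,zt=A[:4]; S=A[4:]
B0=np.array([527.8,-99.25]); al=np.radians(1.9); R=lambda a:np.array([[np.cos(a),-np.sin(a)],[np.sin(a),np.cos(a)]])
def curve(s):
    r=70; k=np.pi/6; d=np.radians(delta); m=np.array([110,r*(1-np.cos(k))])
    def nom(s):
        if s<75: return np.array([s,0.])
        th=(s-75)/r
        if th<2*k: return np.array([75+r*np.sin(th),r*(1-np.cos(th))])
        return np.array([75+r*np.sin(2*k),r*(1-np.cos(2*k))])+(s-75-2*k*r)*np.array([np.cos(2*k),np.sin(2*k)])
    p=nom(s)
    return p if s<75+k*r else m+R(d)@(p-m)
def pose(s):
    c=np.mean([curve(s+t) for t in np.linspace(-11,11,23)],0); t=curve(s+11)-curve(s-11); h=np.arctan2(t[1],t[0])
    return c+[ex,0]+ny*np.array([-np.sin(h),np.cos(h)]),h
s=env.sense(); yw=s['tool_rot'][2]; cur=R(-al)@(s['tool_pos'][:2]-B0)
o=minimize_scalar(lambda q:((pose(q)[0]-cur)**2).sum(),bounds=(0,230),method='bounded').x
p,h=pose(o); nn=np.array([-np.sin(h),np.cos(h)])
F=s['force']; M=s['moment']; c,q=np.cos(yw),np.sin(yw)
hd=(np.degrees(yw)-181.9+180)%360
if hd>180: hd-=360
print('s %.1f normal err %.2f heading %.2f (want %.2f) z %.2f'%(o,(cur-p)@nn,hd-0,np.degrees(h),s['tool_pos'][2]),'bar',cur.round(1),'distmid %.1f'%np.hypot(*(cur-[110+ex,9.4])),'toolF',np.round([c*F[0]+q*F[1],q*F[0]-c*F[1],-F[2]],2),'M',np.round([c*M[0]+q*M[1],q*M[0]-c*M[1],-M[2]],3),'t',s['t'],'q7',s['joints'][6].round(2))
for g in S:
    p,h=pose(g); d=R(al)@(p-cur); print(g,np.round([c*d[0]+q*d[1],q*d[0]-c*d[1],s['tool_pos'][2]-zt],1),'turn',round(-(np.degrees(h)-hd),1))
E
python3 plan.py -8 0 0 156.1 56 59 62 65 68 71 74
```

```text
s 55.6 normal err -1.59 heading -179.87 (want 0.00) z 156.12 bar [55.6 -1.6] distmid 55.5 toolF [-0.53  0.46  1.66] M [-0.136 -0.019  0.023] t 13.4 q7 1.66
56.0 [-0.4  1.6  0. ] turn -179.9
59.0 [-3.4  1.6  0. ] turn -179.9
62.0 [-6.4  1.6  0. ] turn -179.9
65.0 [-9.4  1.6  0. ] turn -179.9
68.0 [-12.4   1.6   0. ] turn -180.2
71.0 [-15.4   1.6   0. ] turn -180.8
74.0 [-18.4   1.7   0. ] turn -181.7
```

>>> drive_tool --increments '[{"slide": [0,0.0016,0],"turn": 0,"grip": -1},{"slide": [-0.001,0.0016,0],"turn": 0,"grip": -1},{"slide": [-0.0034,0.0016,0],"turn": 0,"grip": -1},{"slide": [-0.0064,0.0016,0],"turn": 0,"grip": -1},{"slide": [-0.0094,0.0016,0],"turn": 0,"grip": -1},{"slide": [-0.0124,0.0016,0],"turn": -0.3,"grip": -1},{"slide": [-0.0154,0.0016,0],"turn": -0.9,"grip": -1},{"slide": [-0.0184,0.0017,0],"turn": -1.8,"grip": -1},{"slide": [-0.0184,0.0017,0],"turn": -1.8,"grip": -1},{"slide": [-0.0184,0.0017,0],"turn": -1.8,"grip": -1},{"slide": [-0.0184,0.0017,0],"turn": -1.8,"grip": -1}]'

```text
t: 14.5
tool_pos: [601.4, -96.9, 156.1]
tool_rot: [3.142, -0.0, -3.075]
force: [-0.4, -0.0, -1.9]
grip_width: 0.326
```

```bash
sed -i 's/^hd=.*/hd=(np.degrees(yw)-181.9+180-180+180)%360-180\nhd=hd+180 if hd<-90 else (hd-180 if hd>90 else hd)/' plan.py; python3 plan.py -8 0 0 156.1 76 78 80 82 84 86
```

```text
s 73.7 normal err -0.20 heading 1.91 (want 1.73) z 156.07 bar [73.7 -0.1] distmid 37.6 toolF [0.37 0.02 1.91] M [-0.061  0.     0.007] t 14.5 q7 1.68
76.0 [-2.3  0.2 -0. ] turn -0.8
78.0 [-4.3  0.3 -0. ] turn -1.7
80.0 [-6.3  0.3 -0. ] turn -2.8
82.0 [-8.3  0.5 -0. ] turn -4.1
84.0 [-10.3   0.6  -0. ] turn -5.5
86.0 [-12.3   0.9  -0. ] turn -7.1
```

>>> drive_tool --increments '[{"slide": [-0.001,0.0002,0],"turn": -0.3,"grip": -1},{"slide": [-0.0023,0.0002,0],"turn": -0.8,"grip": -1},{"slide": [-0.0043,0.0003,0],"turn": -1.7,"grip": -1},{"slide": [-0.0063,0.0003,0],"turn": -2.8,"grip": -1},{"slide": [-0.0083,0.0005,0],"turn": -4.1,"grip": -1},{"slide": [-0.0103,0.0006,0],"turn": -5.5,"grip": -1},{"slide": [-0.0103,0.0006,0],"turn": -5.5,"grip": -1},{"slide": [-0.0103,0.0006,0],"turn": -5.5,"grip": -1},{"slide": [-0.0103,0.0006,0],"turn": -5.5,"grip": -1}]'

```text
t: 15.4
tool_pos: [611.7, -95.6, 156.1]
tool_rot: [-3.142, -0.0, -2.979]
force: [0.3, -0.1, -3.0]
grip_width: 0.329
```

```bash
python3 plan.py -8 0 0 156.1 84 86 88 90 92 94
```

```text
s 84.1 normal err -0.07 heading 7.41 (want 7.48) z 156.07 bar [84.   0.8] distmid 27.4 toolF [-0.23 -0.16  2.99] M [-0.021  0.02  -0.026] t 15.4 q7 1.75
84.0 [ 0.1  0.1 -0. ] turn -0.0
86.0 [-1.9  0.1 -0. ] turn -1.6
88.0 [-3.9  0.2 -0. ] turn -3.2
90.0 [-5.9  0.3 -0. ] turn -4.9
92.0 [-7.9  0.5 -0. ] turn -6.5
94.0 [-9.9  0.8 -0. ] turn -8.1
```

Free of contact. I'll continue to s = 92.

>>> drive_tool --increments '[{"slide": [-0.001,0.0001,0],"turn": -0.8,"grip": -1},{"slide": [-0.0025,0.0001,0],"turn": -2,"grip": -1},{"slide": [-0.0039,0.0002,0],"turn": -3.2,"grip": -1},{"slide": [-0.0054,0.0003,0],"turn": -4.5,"grip": -1},{"slide": [-0.0069,0.0004,0],"turn": -5.7,"grip": -1},{"slide": [-0.0079,0.0005,0],"turn": -6.5,"grip": -1},{"slide": [-0.0079,0.0005,0],"turn": -6.5,"grip": -1},{"slide": [-0.0079,0.0005,0],"turn": -6.5,"grip": -1},{"slide": [-0.0079,0.0005,0],"turn": -6.5,"grip": -1}]'

```text
t: 16.3
tool_pos: [619.5, -93.8, 156.1]
tool_rot: [-3.142, -0.0, -2.866]
force: [-0.6, 0.4, -2.4]
grip_width: 0.329
```

```bash
python3 plan.py -8 0 0 156.1 92 94 96 98 100 102 104
```

```text
s 92.1 normal err -0.00 heading 13.91 (want 13.98) z 156.11 bar [91.8  2.4] distmid 19.5 toolF [0.47 0.54 2.4 ] M [0.024 0.001 0.055] t 16.3 q7 1.84
92.0 [0.1 0.  0. ] turn -0.0
94.0 [-1.9  0.   0. ] turn -1.6
96.0 [-3.9  0.1  0. ] turn -3.3
98.0 [-5.9  0.3  0. ] turn -4.9
100.0 [-7.9  0.5  0. ] turn -6.5
102.0 [-9.8  0.7  0. ] turn -7.7
104.0 [-11.8   1.    0. ] turn -8.6
```

>>> drive_tool --increments '[{"slide": [-0.001,0,0],"turn": -0.8,"grip": -1},{"slide": [-0.0025,0,0],"turn": -2.1,"grip": -1},{"slide": [-0.0039,0.0001,0],"turn": -3.3,"grip": -1},{"slide": [-0.0054,0.0002,0],"turn": -4.5,"grip": -1},{"slide": [-0.0066,0.0004,0],"turn": -5.5,"grip": -1},{"slide": [-0.0066,0.0004,0],"turn": -5.5,"grip": -1},{"slide": [-0.0066,0.0004,0],"turn": -5.5,"grip": -1},{"slide": [-0.0066,0.0004,0],"turn": -5.5,"grip": -1}]'

```text
t: 17.1
tool_pos: [625.8, -91.7, 156.1]
tool_rot: [3.142, -0.0, -2.77]
force: [-1.1, 0.2, -2.0]
grip_width: 0.331
```

```bash
python3 plan.py -8 0 0 156.1 99
```

```text
s 98.7 normal err 0.05 heading 19.41 (want 19.42) z 156.09 bar [98.1  4.3] distmid 12.9 toolF [1.01 0.56 1.98] M [-0.008  0.012  0.007] t 17.1 q7 1.91
99.0 [-0.3 -0.  -0. ] turn -0.2
```

>>> drive_tool --increments '[{"slide": [0,0.0005,0],"turn": 0,"grip": -1},{"slide": [0,0.001,0],"turn": 0,"grip": -1},{"slide": [0,0.0012,0],"turn": 0,"grip": -1},{"slide": [0,0.0012,0],"turn": 0,"grip": -1},{"slide": [0,0.0012,0],"turn": 0,"grip": -1}]'

```text
t: 17.6
tool_pos: [625.4, -90.7, 156.1]
tool_rot: [-3.141, -0.0, -2.77]
force: [0.5, -0.7, -2.0]
grip_width: 0.33
```

```bash
python3 plan.py -8 0 0 156.1 99
```

```text
s 98.8 normal err 1.05 heading 19.41 (want 19.44) z 156.13 bar [97.8  5.3] distmid 12.8 toolF [-0.19 -0.85  2.04] M [0.145 0.033 0.015] t 17.6 q7 1.91
99.0 [-0.2 -1.   0. ] turn -0.2
```

>>> drive_tool --increments '[{"slide": [0,-0.001,0],"turn": 0,"grip": -1},{"slide": [0,-0.0018,0],"turn": 0,"grip": -1},{"slide": [0,-0.0022,0],"turn": 0,"grip": -1},{"slide": [0,-0.0022,0],"turn": 0,"grip": -1},{"slide": [0,-0.0022,0],"turn": 0,"grip": -1},{"slide": [0,-0.0022,0],"turn": 0,"grip": -1}]'

```text
t: 18.2
tool_pos: [626.2, -92.5, 156.1]
tool_rot: [3.142, 0.0, -2.769]
force: [-0.5, -0.6, -2.2]
grip_width: 0.327
```

```bash
python3 plan.py -8 0 0 156.1 99
```

```text
s 98.9 normal err -0.86 heading 19.42 (want 19.52) z 156.11 bar [98.6  3.5] distmid 12.9 toolF [ 0.68 -0.41  2.19] M [-0.024  0.003  0.037] t 18.2 q7 1.91
99.0 [-0.1  0.9  0. ] turn -0.2
```

```bash
python3 plan.py -8 0 0 156.1 100 101 102 103 104 105 106 108
```

```text
s 98.9 normal err -0.86 heading 19.42 (want 19.52) z 156.11 bar [98.6  3.5] distmid 12.9 toolF [ 0.68 -0.41  2.19] M [-0.024  0.003  0.037] t 18.2 q7 1.91
100.0 [-1.1  0.9  0. ] turn -1.0
101.0 [-2.1  0.9  0. ] turn -1.7
102.0 [-3.1  0.9  0. ] turn -2.2
103.0 [-4.1  1.   0. ] turn -2.6
104.0 [-5.1  1.   0. ] turn -3.1
105.0 [-6.1  1.1  0. ] turn -3.6
106.0 [-7.1  1.1  0. ] turn -4.0
108.0 [-9.1  1.3  0. ] turn -4.9
```

>>> drive_tool --increments '[{"slide": [0,0.0008,0],"turn": 0,"grip": -1},{"slide": [-0.0011,0.0009,0],"turn": -1,"grip": -1},{"slide": [-0.0021,0.0009,0],"turn": -1.7,"grip": -1},{"slide": [-0.0031,0.0009,0],"turn": -2.2,"grip": -1},{"slide": [-0.0041,0.001,0],"turn": -2.6,"grip": -1},{"slide": [-0.0051,0.001,0],"turn": -3.1,"grip": -1},{"slide": [-0.0061,0.0011,0],"turn": -3.6,"grip": -1},{"slide": [-0.0071,0.0011,0],"turn": -4,"grip": -1},{"slide": [-0.0071,0.0011,0],"turn": -4,"grip": -1},{"slide": [-0.0071,0.0011,0],"turn": -4,"grip": -1},{"slide": [-0.0071,0.0011,0],"turn": -4,"grip": -1}]'

```text
t: 19.3
tool_pos: [632.3, -89.0, 156.1]
tool_rot: [-3.142, -0.0, -2.7]
force: [0.4, 0.5, -2.2]
grip_width: 0.333
```

```bash
python3 plan.py -8 0 0 156.1 107 108 110 112 114 116
```

```text
s 105.9 normal err -0.11 heading 23.42 (want 23.37) z 156.12 bar [104.8   6.8] distmid 5.8 toolF [-0.59  0.28  2.17] M [-0.064 -0.049 -0.004] t 19.3 q7 1.96
107.0 [-1.1  0.1  0. ] turn -0.5
108.0 [-2.1  0.1  0. ] turn -0.9
110.0 [-4.1  0.2  0. ] turn -1.8
112.0 [-6.1  0.3  0. ] turn -2.7
114.0 [-8.1  0.4  0. ] turn -3.7
116.0 [-10.1   0.5   0. ] turn -4.6
```

>>> drive_tool --increments '[{"slide": [-0.0011,0.0001,0],"turn": -0.5,"grip": -1},{"slide": [-0.0021,0.0001,0],"turn": -0.9,"grip": -1},{"slide": [-0.0031,0.0002,0],"turn": -1.4,"grip": -1},{"slide": [-0.0041,0.0002,0],"turn": -1.8,"grip": -1},{"slide": [-0.0051,0.0003,0],"turn": -2.3,"grip": -1},{"slide": [-0.0061,0.0003,0],"turn": -2.7,"grip": -1},{"slide": [-0.0061,0.0003,0],"turn": -2.7,"grip": -1},{"slide": [-0.0061,0.0003,0],"turn": -2.7,"grip": -1},{"slide": [-0.0061,0.0003,0],"turn": -2.7,"grip": -1}]'

```text
t: 20.2
tool_pos: [637.7, -86.1, 156.1]
tool_rot: [3.142, -0.0, -2.653]
force: [0.6, 0.4, -1.7]
grip_width: 0.33
```

```bash
python3 plan.py -8 0 0 156.1 112
```

```text
s 112.0 normal err 0.05 heading 26.11 (want 26.15) z 156.08 bar [110.3   9.5] distmid 0.3 toolF [-0.65  0.06  1.73] M [-0.014  0.05  -0.025] t 20.2 q7 2.0
112.0 [-0. -0. -0.] turn -0.0
```

>>> drive_tool --increments '[{"slide": [0,0.0005,0],"turn": 0,"grip": -1},{"slide": [0,0.001,0],"turn": 0,"grip": -1},{"slide": [0,0.0012,0],"turn": 0,"grip": -1},{"slide": [0,0.0012,0],"turn": 0,"grip": -1},{"slide": [0,0.0012,0],"turn": 0,"grip": -1}]'

```text
t: 20.7
tool_pos: [637.3, -85.1, 156.1]
tool_rot: [-3.141, -0.0, -2.653]
force: [0.1, 0.2, -1.8]
grip_width: 0.331
```

```bash
python3 plan.py -8 0 0 156.1 112
```

```text
s 112.0 normal err 1.15 heading 26.11 (want 26.17) z 156.13 bar [109.9  10.5] distmid 1.1 toolF [-0.24  0.15  1.82] M [ 0.096  0.052 -0.019] t 20.7 q7 2.0
112.0 [ 0.  -1.2  0. ] turn -0.0
```

>>> drive_tool --increments '[{"slide": [0,-0.001,0],"turn": 0,"grip": -1},{"slide": [0,-0.0018,0],"turn": 0,"grip": -1},{"slide": [0,-0.0024,0],"turn": 0,"grip": -1},{"slide": [0,-0.0024,0],"turn": 0,"grip": -1},{"slide": [0,-0.0024,0],"turn": 0,"grip": -1},{"slide": [0,-0.0024,0],"turn": 0,"grip": -1}]'

```text
t: 21.3
tool_pos: [638.3, -87.1, 156.1]
tool_rot: [3.142, -0.0, -2.653]
force: [0.2, -0.2, -3.2]
grip_width: 0.327
```

```bash
python3 plan.py -8 0 0 156.1 112 114 116 118 120
```

```text
s 112.1 normal err -1.07 heading 26.12 (want 26.19) z 156.10 bar [110.9   8.5] distmid 1.3 toolF [-0.09 -0.3   3.2 ] M [0.018 0.015 0.027] t 21.3 q7 2.0
112.0 [ 0.1  1.1 -0. ] turn -0.0
114.0 [-1.9  1.1 -0. ] turn -0.9
116.0 [-3.9  1.1 -0. ] turn -1.9
118.0 [-5.9  1.2 -0. ] turn -2.8
120.0 [-7.9  1.3 -0. ] turn -3.7
```

>>> drive_tool --increments '[{"slide": [0,0.001,0],"turn": 0,"grip": -1},{"slide": [-0.0009,0.001,0],"turn": -0.4,"grip": -1},{"slide": [-0.0019,0.0011,0],"turn": -0.9,"grip": -1},{"slide": [-0.0029,0.0011,0],"turn": -1.4,"grip": -1},{"slide": [-0.0039,0.0011,0],"turn": -1.9,"grip": -1},{"slide": [-0.0049,0.0011,0],"turn": -2.3,"grip": -1},{"slide": [-0.0059,0.0012,0],"turn": -2.8,"grip": -1},{"slide": [-0.0069,0.0012,0],"turn": -3.2,"grip": -1},{"slide": [-0.0079,0.0013,0],"turn": -3.7,"grip": -1},{"slide": [-0.0079,0.0013,0],"turn": -3.7,"grip": -1},{"slide": [-0.0079,0.0013,0],"turn": -3.7,"grip": -1},{"slide": [-0.0079,0.0013,0],"turn": -3.7,"grip": -1}]'

```text
t: 22.5
tool_pos: [644.7, -82.3, 156.1]
tool_rot: [3.142, -0.0, -2.588]
force: [-0.2, -0.6, -2.7]
grip_width: 0.333
```

```bash
python3 plan.py -8 0 0 156.1 120 122 124 126 128 130
```

```text
s 119.9 normal err -0.13 heading 29.81 (want 29.74) z 156.09 bar [117.4  13. ] distmid 8.2 toolF [ 0.52 -0.39  2.71] M [0.07  0.018 0.028] t 22.5 q7 2.04
120.0 [-0.1  0.1 -0. ] turn 0.0
122.0 [-2.1  0.2 -0. ] turn -0.9
124.0 [-4.1  0.2 -0. ] turn -2.3
126.0 [-6.1  0.3 -0. ] turn -3.9
128.0 [-8.1  0.5 -0. ] turn -5.6
130.0 [-10.1   0.7  -0. ] turn -7.2
```

>>> drive_tool --increments '[{"slide": [-0.0011,0.0001,0],"turn": -0.5,"grip": -1},{"slide": [-0.0021,0.0002,0],"turn": -0.9,"grip": -1},{"slide": [-0.0031,0.0002,0],"turn": -1.6,"grip": -1},{"slide": [-0.0041,0.0002,0],"turn": -2.3,"grip": -1},{"slide": [-0.0051,0.0003,0],"turn": -3.1,"grip": -1},{"slide": [-0.0061,0.0003,0],"turn": -3.9,"grip": -1},{"slide": [-0.0061,0.0003,0],"turn": -3.9,"grip": -1},{"slide": [-0.0061,0.0003,0],"turn": -3.9,"grip": -1},{"slide": [-0.0061,0.0003,0],"turn": -3.9,"grip": -1}]'

```text
t: 23.4
tool_pos: [649.7, -78.9, 156.1]
tool_rot: [3.142, -0.0, -2.52]
force: [-0.4, -0.3, -2.3]
grip_width: 0.331
```

```bash
python3 plan.py -8 0 0 156.1 126
```

```text
s 126.0 normal err -0.02 heading 33.71 (want 33.74) z 156.09 bar [122.5  16.3] distmid 14.3 toolF [ 0.45 -0.02  2.27] M [ 0.006 -0.008  0.018] t 23.4 q7 2.09
126.0 [-0.  0. -0.] turn -0.0
```

>>> drive_tool --increments '[{"slide": [0,0.0005,0],"turn": 0,"grip": -1},{"slide": [0,0.001,0],"turn": 0,"grip": -1},{"slide": [0,0.0012,0],"turn": 0,"grip": -1},{"slide": [0,0.0012,0],"turn": 0,"grip": -1},{"slide": [0,0.0012,0],"turn": 0,"grip": -1}]'

```text
t: 23.9
tool_pos: [649.2, -78.1, 156.1]
tool_rot: [-3.141, 0.0, -2.52]
force: [0.4, -0.2, -1.7]
grip_width: 0.332
```

```bash
python3 plan.py -8 0 0 156.1 126
```

```text
s 126.1 normal err 0.93 heading 33.71 (want 33.81) z 156.15 bar [122.   17.1] distmid 14.3 toolF [-0.18 -0.4   1.73] M [ 0.153 -0.002 -0.015] t 23.9 q7 2.09
126.0 [ 0.1 -0.9  0. ] turn -0.0
```

>>> drive_tool --increments '[{"slide": [0,-0.001,0],"turn": 0,"grip": -1},{"slide": [0,-0.0018,0],"turn": 0,"grip": -1},{"slide": [0,-0.0024,0],"turn": 0,"grip": -1},{"slide": [0,-0.0024,0],"turn": 0,"grip": -1},{"slide": [0,-0.0024,0],"turn": 0,"grip": -1},{"slide": [0,-0.0024,0],"turn": 0,"grip": -1}]'

```text
t: 24.5
tool_pos: [650.4, -79.7, 156.1]
tool_rot: [3.142, -0.0, -2.52]
force: [-0.1, -0.0, -1.6]
grip_width: 0.327
```

```bash
python3 plan.py -8 0 0 156.1 126 128 130 132 134 136
```

```text
s 126.1 normal err -1.12 heading 33.72 (want 33.85) z 156.10 bar [123.2  15.5] distmid 14.5 toolF [0.13 0.05 1.6 ] M [-0.032  0.021  0.033] t 24.5 q7 2.1
126.0 [0.1 1.1 0. ] turn -0.0
128.0 [-1.9  1.1  0. ] turn -1.7
130.0 [-3.9  1.2  0. ] turn -3.3
132.0 [-5.8  1.4  0. ] turn -4.9
134.0 [-7.8  1.6  0. ] turn -6.6
136.0 [-9.8  1.8  0. ] turn -8.2
```

>>> drive_tool --increments '[{"slide": [0,0.001,0],"turn": 0,"grip": -1},{"slide": [-0.0009,0.001,0],"turn": -0.8,"grip": -1},{"slide": [-0.0019,0.001,0],"turn": -1.7,"grip": -1},{"slide": [-0.0029,0.001,0],"turn": -2.5,"grip": -1},{"slide": [-0.0039,0.0011,0],"turn": -3.3,"grip": -1},{"slide": [-0.0049,0.0011,0],"turn": -4.1,"grip": -1},{"slide": [-0.0058,0.0012,0],"turn": -4.9,"grip": -1},{"slide": [-0.0068,0.0013,0],"turn": -5.8,"grip": -1},{"slide": [-0.0078,0.0014,0],"turn": -6.6,"grip": -1},{"slide": [-0.0078,0.0014,0],"turn": -6.6,"grip": -1},{"slide": [-0.0078,0.0014,0],"turn": -6.6,"grip": -1},{"slide": [-0.0078,0.0014,0],"turn": -6.6,"grip": -1}]'

```text
t: 25.7
tool_pos: [655.9, -74.2, 156.1]
tool_rot: [3.142, -0.0, -2.405]
force: [0.3, -0.5, -2.2]
grip_width: 0.33
```

```bash
python3 plan.py -8.5 0 0 156.1 134 136 138 140 142 144
```

```text
s 133.8 normal err -0.08 heading 40.31 (want 39.66) z 156.12 bar [128.9  20.8] distmid 22.1 toolF [ 0.07 -0.57  2.21] M [0.003 0.001 0.004] t 25.7 q7 2.18
134.0 [-0.2  0.1  0. ] turn 0.5
136.0 [-2.1  0.1  0. ] turn -1.1
138.0 [-4.1  0.2  0. ] turn -2.7
140.0 [-6.1  0.3  0. ] turn -4.3
142.0 [-8.1  0.4  0. ] turn -5.6
144.0 [-10.1   0.7   0. ] turn -6.8
```

>>> drive_tool --increments '[{"slide": [-0.0011,0.0001,0],"turn": -0.3,"grip": -1},{"slide": [-0.0021,0.0001,0],"turn": -1.1,"grip": -1},{"slide": [-0.0031,0.0001,0],"turn": -1.9,"grip": -1},{"slide": [-0.0041,0.0002,0],"turn": -2.7,"grip": -1},{"slide": [-0.0051,0.0002,0],"turn": -3.5,"grip": -1},{"slide": [-0.0061,0.0003,0],"turn": -4.3,"grip": -1},{"slide": [-0.0071,0.0003,0],"turn": -5,"grip": -1},{"slide": [-0.0081,0.0004,0],"turn": -5.6,"grip": -1},{"slide": [-0.0081,0.0004,0],"turn": -5.6,"grip": -1},{"slide": [-0.0081,0.0004,0],"turn": -5.6,"grip": -1},{"slide": [-0.0081,0.0004,0],"turn": -5.6,"grip": -1}]'

```text
t: 26.8
tool_pos: [661.7, -68.4, 156.1]
tool_rot: [3.142, -0.0, -2.307]
force: [0.2, 0.1, -1.3]
grip_width: 0.328
```

```bash
python3 plan.py -8.5 0 0 156.1 142
```

```text
s 142.1 normal err -0.01 heading 45.92 (want 45.97) z 156.11 bar [134.8  26.4] distmid 30.1 toolF [-0.24 -0.1   1.26] M [-0.037  0.043  0.009] t 26.8 q7 2.25
142.0 [0.1 0.  0. ] turn -0.0
```

>>> drive_tool --increments '[{"slide": [0,0.0005,0],"turn": 0,"grip": -1},{"slide": [0,0.001,0],"turn": 0,"grip": -1},{"slide": [0,0.0014,0],"turn": 0,"grip": -1},{"slide": [0,0.0014,0],"turn": 0,"grip": -1},{"slide": [0,0.0014,0],"turn": 0,"grip": -1}]'

```text
t: 27.3
tool_pos: [660.9, -67.7, 156.2]
tool_rot: [-3.141, 0.0, -2.307]
force: [1.0, -0.9, -2.5]
grip_width: 0.329
```

```bash
python3 plan.py -8.5 0 0 156.1 142
```

```text
s 142.1 normal err 1.00 heading 45.91 (want 45.98) z 156.21 bar [134.1  27.1] distmid 29.9 toolF [ 0.02 -1.31  2.52] M [0.196 0.048 0.041] t 27.3 q7 2.25
142.0 [ 0.1 -1.   0.1] turn -0.0
```

>>> drive_tool --increments '[{"slide": [0,-0.001,0],"turn": 0,"grip": -1},{"slide": [0,-0.0018,0],"turn": 0,"grip": -1},{"slide": [0,-0.0026,0],"turn": 0,"grip": -1},{"slide": [0,-0.0028,0],"turn": 0,"grip": -1},{"slide": [0,-0.0028,0],"turn": 0,"grip": -1},{"slide": [0,-0.0028,0],"turn": 0,"grip": -1}]'

```text
t: 27.9
tool_pos: [662.6, -69.2, 156.0]
tool_rot: [3.141, -0.0, -2.307]
force: [-0.8, -0.5, -2.7]
grip_width: 0.327
```

```bash
python3 plan.py -8.5 0 0 156.1 142 144 146 150 154 158
```

```text
s 142.1 normal err -1.30 heading 45.92 (want 45.99) z 156.04 bar [135.8  25.5] distmid 30.4 toolF [0.91 0.31 2.67] M [ 0.002 -0.002  0.065] t 27.9 q7 2.25
142.0 [ 0.1  1.3 -0.1] turn -0.0
144.0 [-1.9  1.3 -0.1] turn -1.2
146.0 [-3.9  1.4 -0.1] turn -2.3
150.0 [-7.9  1.6 -0.1] turn -4.0
154.0 [-11.9   1.9  -0.1] turn -5.1
158.0 [-15.9   2.3  -0.1] turn -5.5
```

```bash
python3 plan.py -9 0 0 156.1 142 144 146 148 150 152 154 156 158
```

```text
s 142.2 normal err -1.04 heading 45.92 (want 45.53) z 156.04 bar [135.8  25.5] distmid 30.4 toolF [0.91 0.31 2.67] M [ 0.002 -0.002  0.065] t 27.9 q7 2.25
142.0 [ 0.1  1.  -0.1] turn 0.5
144.0 [-1.9  1.  -0.1] turn -0.7
146.0 [-3.8  1.1 -0.1] turn -1.8
148.0 [-5.8  1.2 -0.1] turn -2.7
150.0 [-7.8  1.3 -0.1] turn -3.5
152.0 [-9.8  1.4 -0.1] turn -4.1
154.0 [-11.8   1.5  -0.1] turn -4.6
156.0 [-13.8   1.7  -0.1] turn -4.9
158.0 [-15.8   1.9  -0.1] turn -5.0
```

>>> drive_tool --increments '[{"slide": [0,0.001,0],"turn": 0,"grip": -1},{"slide": [-0.0009,0.001,0],"turn": 0,"grip": -1},{"slide": [-0.0019,0.001,0],"turn": -0.7,"grip": -1},{"slide": [-0.0038,0.0011,0],"turn": -1.8,"grip": -1},{"slide": [-0.0058,0.0012,0],"turn": -2.7,"grip": -1},{"slide": [-0.0078,0.0013,0],"turn": -3.5,"grip": -1},{"slide": [-0.0098,0.0014,0],"turn": -4.1,"grip": -1},{"slide": [-0.0118,0.0015,0],"turn": -4.6,"grip": -1},{"slide": [-0.0138,0.0017,0],"turn": -4.9,"grip": -1},{"slide": [-0.0138,0.0017,0],"turn": -4.9,"grip": -1},{"slide": [-0.0138,0.0017,0],"turn": -4.9,"grip": -1},{"slide": [-0.0138,0.0017,0],"turn": -4.9,"grip": -1}]'

```text
t: 29.1
tool_pos: [670.7, -58.1, 156.1]
tool_rot: [3.142, -0.0, -2.222]
force: [0.0, 0.3, -1.8]
grip_width: 0.33
```

```bash
python3 plan.py -9 0 0 156.1 156 160 164 168 172
```

```text
s 155.8 normal err -0.16 heading 50.80 (want 50.77) z 156.09 bar [144.1  36.4] distmid 43.5 toolF [-0.22  0.13  1.8 ] M [ 0.006  0.012 -0.041] t 29.1 q7 2.31
156.0 [-0.2  0.2 -0. ] turn 0.0
160.0 [-4.2  0.2 -0. ] turn -0.2
164.0 [-8.2  0.2 -0. ] turn -0.2
168.0 [-12.2   0.2  -0. ] turn -0.2
172.0 [-16.2   0.2  -0. ] turn -0.2
```

>>> drive_tool --increments '[{"slide": [0,0.0005,0],"turn": 0,"grip": -1},{"slide": [0,0.001,0],"turn": 0,"grip": -1},{"slide": [0,0.0016,0],"turn": 0,"grip": -1},{"slide": [0,0.0016,0],"turn": 0,"grip": -1},{"slide": [0,0.0016,0],"turn": 0,"grip": -1}]'

```text
t: 29.6
tool_pos: [669.5, -56.9, 156.1]
tool_rot: [3.142, -0.0, -2.221]
force: [0.5, 0.4, -2.0]
grip_width: 0.331
```

```bash
python3 plan.py -9 0 0 156.1 156 160 164 168 172
```

```text
s 156.0 normal err 1.49 heading 50.82 (want 50.79) z 156.12 bar [143.   37.6] distmid 43.4 toolF [-0.63 -0.17  1.99] M [-0.039 -0.038  0.004] t 29.6 q7 2.3
156.0 [-0.  -1.5  0. ] turn 0.0
160.0 [-4.  -1.5  0. ] turn -0.2
164.0 [-8.  -1.5  0. ] turn -0.2
168.0 [-12.   -1.5   0. ] turn -0.2
172.0 [-16.   -1.4   0. ] turn -0.2
```

>>> drive_tool --increments '[{"slide": [0,-0.001,0],"turn": 0,"grip": -1},{"slide": [0,-0.002,0],"turn": 0,"grip": -1},{"slide": [0,-0.003,0],"turn": 0,"grip": -1},{"slide": [0,-0.0034,0],"turn": 0,"grip": -1},{"slide": [0,-0.0034,0],"turn": 0,"grip": -1},{"slide": [0,-0.0034,0],"turn": 0,"grip": -1}]'

```text
t: 30.2
tool_pos: [671.6, -58.6, 155.9]
tool_rot: [3.14, -0.0, -2.221]
force: [-2.0, 1.1, -0.9]
grip_width: 0.329
```

```bash
python3 plan.py -9 0 0 156.1 156 160 164 168 172
```

```text
s 156.0 normal err -1.24 heading 50.84 (want 50.80) z 155.92 bar [145.1  35.9] distmid 44.0 toolF [0.36 2.3  0.87] M [-0.435 -0.004 -0.022] t 30.2 q7 2.31
156.0 [-0.   1.2 -0.2] turn 0.0
160.0 [-4.   1.2 -0.2] turn -0.2
164.0 [-8.   1.3 -0.2] turn -0.2
168.0 [-12.    1.3  -0.2] turn -0.2
172.0 [-16.    1.3  -0.2] turn -0.2
```

```bash
python3 plan.py -8.5 0 0 156.1 156 160 180
```

```text
s 155.9 normal err -1.61 heading 50.84 (want 51.28) z 155.92 bar [145.1  35.9] distmid 44.0 toolF [0.36 2.3  0.87] M [-0.435 -0.004 -0.022] t 30.2 q7 2.31
156.0 [-0.1  1.6 -0.2] turn -0.5
160.0 [-4.1  1.7 -0.2] turn -0.7
180.0 [-24.1   1.9  -0.2] turn -0.7
```

>>> drive_tool --increments '[{"slide": [0,0.001,0],"turn": 0,"grip": -1},{"slide": [0,0.0016,-0.0001],"turn": -0.4,"grip": -1},{"slide": [-0.002,0.0016,-0.0001],"turn": -0.6,"grip": -1},{"slide": [-0.005,0.0017,-0.0001],"turn": -0.7,"grip": -1},{"slide": [-0.008,0.0017,-0.0001],"turn": -0.7,"grip": -1},{"slide": [-0.011,0.0017,-0.0001],"turn": -0.7,"grip": -1},{"slide": [-0.014,0.0018,-0.0001],"turn": -0.7,"grip": -1},{"slide": [-0.017,0.0018,-0.0001],"turn": -0.7,"grip": -1},{"slide": [-0.02,0.0019,-0.0001],"turn": -0.7,"grip": -1},{"slide": [-0.02,0.0019,-0.0001],"turn": -0.7,"grip": -1},{"slide": [-0.02,0.0019,-0.0001],"turn": -0.7,"grip": -1},{"slide": [-0.02,0.0019,-0.0001],"turn": -0.7,"grip": -1}]'

```text
t: 31.4
tool_pos: [682.7, -42.2, 156.2]
tool_rot: [3.142, -0.0, -2.21]
force: [0.3, 0.2, -1.4]
grip_width: 0.328
```

```bash
python3 plan.py -8.5 0 0 156.1 176 180 190
```

```text
s 175.6 normal err -0.71 heading 51.50 (want 51.50) z 156.18 bar [156.7  51.8] distmid 63.1 toolF [-0.33 -0.14  1.4 ] M [-0.014  0.021 -0.03 ] t 31.4 q7 2.29
176.0 [-0.4  0.7  0.1] turn -0.0
180.0 [-4.4  0.7  0.1] turn -0.0
190.0 [-14.4   0.7   0.1] turn -0.0
```

>>> drive_tool --increments '[{"slide": [0,0.0005,0],"turn": 0,"grip": -1},{"slide": [0,0.001,0],"turn": 0,"grip": -1},{"slide": [0,0.0016,0],"turn": 0,"grip": -1},{"slide": [0,0.0016,0],"turn": 0,"grip": -1},{"slide": [0,0.0016,0],"turn": 0,"grip": -1}]'

```text
t: 31.9
tool_pos: [681.5, -41.0, 156.2]
tool_rot: [-3.142, 0.0, -2.209]
force: [0.3, -0.7, -2.2]
grip_width: 0.329
```

```bash
python3 plan.py -8.5 0 0 156.1 190
```

```text
s 175.9 normal err 0.95 heading 51.52 (want 51.50) z 156.23 bar [155.5  53.1] distmid 63.1 toolF [ 0.38 -0.63  2.22] M [ 0.053 -0.03   0.037] t 31.9 q7 2.29
190.0 [-14.1  -1.    0.1] turn 0.0
```

>>> drive_tool --increments '[{"slide": [0,-0.001,0],"turn": 0,"grip": -1},{"slide": [0,-0.002,0],"turn": 0,"grip": -1},{"slide": [0,-0.003,0],"turn": 0,"grip": -1},{"slide": [0,-0.0031,0],"turn": 0,"grip": -1},{"slide": [0,-0.0031,0],"turn": 0,"grip": -1},{"slide": [0,-0.0031,0],"turn": 0,"grip": -1}]'

```text
t: 32.5
tool_pos: [683.4, -42.4, 156.0]
tool_rot: [3.14, -0.0, -2.209]
force: [-1.1, 1.3, -2.7]
grip_width: 0.323
```

```bash
python3 plan.py -8.5 0 0 156.1 190
```

```text
s 175.9 normal err -1.43 heading 51.53 (want 51.50) z 155.99 bar [157.4  51.6] distmid 63.5 toolF [-0.35  1.67  2.71] M [-0.575  0.003 -0.029] t 32.5 q7 2.3
190.0 [-14.1   1.4  -0.1] turn 0.0
```

>>> drive_tool --increments '[{"slide": [0,0.001,0],"turn": 0,"grip": -1},{"slide": [0,0.0016,0],"turn": 0,"grip": -1},{"slide": [-0.001,0.0016,0],"turn": 0,"grip": -1},{"slide": [-0.003,0.0016,0],"turn": 0,"grip": -1},{"slide": [-0.006,0.0016,0],"turn": 0,"grip": -1},{"slide": [-0.009,0.0016,0],"turn": 0,"grip": -1},{"slide": [-0.012,0.0016,0],"turn": 0,"grip": -1},{"slide": [-0.014,0.0016,0],"turn": 0,"grip": -1},{"slide": [-0.014,0.0016,0],"turn": 0,"grip": -1},{"slide": [-0.014,0.0016,0],"turn": 0,"grip": -1},{"slide": [-0.014,0.0016,0],"turn": 0,"grip": -1}]'

```text
t: 33.6
tool_pos: [691.0, -30.9, 156.2]
tool_rot: [-3.142, -0.0, -2.209]
force: [-0.3, 0.7, -2.1]
grip_width: 0.324
```

```bash
python3 plan.py -8.5 0 0 156.1 195 200
```

```text
s 189.6 normal err -0.60 heading 51.51 (want 51.50) z 156.17 bar [165.3  62.9] distmid 77.0 toolF [-0.36  0.63  2.1 ] M [ 0.01  -0.004  0.068] t 33.6 q7 2.28
195.0 [-5.4  0.6  0.1] turn 0.0
200.0 [-10.4   0.6   0.1] turn 0.0
```

>>> drive_tool --increments '[{"slide": [-0.001,0.0005,0],"turn": 0,"grip": -1},{"slide": [-0.002,0.0008,0],"turn": 0,"grip": -1},{"slide": [-0.003,0.0008,0],"turn": 0,"grip": -1},{"slide": [-0.004,0.0008,0],"turn": 0,"grip": -1},{"slide": [-0.005,0.0008,0],"turn": 0,"grip": -1},{"slide": [-0.005,0.0008,0],"turn": 0,"grip": -1},{"slide": [-0.005,0.0008,0],"turn": 0,"grip": -1}]'

```text
t: 34.3
tool_pos: [693.4, -26.1, 156.2]
tool_rot: [-3.142, -0.0, -2.209]
force: [-0.3, 0.4, -2.7]
grip_width: 0.334
```

```bash
python3 plan.py -8.5 0 0 156.1 200
```

```text
s 195.0 normal err 0.27 heading 51.52 (want 51.50) z 156.22 bar [168.   67.6] distmid 82.1 toolF [-0.12  0.5   2.69] M [-0.024 -0.039  0.042] t 34.3 q7 2.27
200.0 [-5.  -0.3  0.1] turn 0.0
```

>>> drive_tool --increments '[{"slide": [-0.0007,0,0],"turn": 0,"grip": -1},{"slide": [-0.0014,0,0],"turn": 0,"grip": -1},{"slide": [-0.002,0,0],"turn": 0,"grip": -1},{"slide": [-0.002,0,0],"turn": 0,"grip": -1},{"slide": [-0.002,0,0],"turn": 0,"grip": -1}]'

```text
t: 34.8
tool_pos: [694.6, -24.5, 156.2]
tool_rot: [-3.142, -0.0, -2.209]
force: [1.1, -0.2, -2.8]
grip_width: 0.329
```

```bash
python3 plan.py -8.5 0 0 156.1 200
```

```text
s 196.9 normal err 0.28 heading 51.52 (want 51.50) z 156.23 bar [169.2  69.2] distmid 84.1 toolF [-0.45 -1.    2.77] M [ 0.019  0.008 -0.068] t 34.8 q7 2.27
200.0 [-3.1 -0.3  0.1] turn 0.0
```

>>> drive_tool --increments '[{"slide": [-0.0007,0,0],"turn": 0,"grip": -1},{"slide": [-0.0014,0,0],"turn": 0,"grip": -1},{"slide": [-0.002,0,0],"turn": 0,"grip": -1},{"slide": [-0.002,0,0],"turn": 0,"grip": -1},{"slide": [-0.002,0,0],"turn": 0,"grip": -1}]'

```text
t: 35.3
tool_pos: [695.7, -23.1, 156.2]
tool_rot: [3.142, -0.0, -2.209]
force: [0.0, 0.2, -2.1]
grip_width: 0.325
```

```bash
python3 plan.py -8.5 0 0 156.1 200
```

```text
s 198.7 normal err 0.25 heading 51.51 (want 51.50) z 156.18 bar [170.3  70.6] distmid 85.9 toolF [-0.17  0.12  2.09] M [-0.026  0.117  0.012] t 35.3 q7 2.27
200.0 [-1.3 -0.2  0.1] turn 0.0
```

>>> drive_tool --increments '[{"slide": [-0.0005,0,0],"turn": 0,"grip": -1},{"slide": [-0.001,0,0],"turn": 0,"grip": -1},{"slide": [-0.0015,0,0],"turn": 0,"grip": -1},{"slide": [-0.0015,0,0],"turn": 0,"grip": -1},{"slide": [-0.0015,0,0],"turn": 0,"grip": -1}]'

```text
t: 35.8
tool_pos: [695.9, -22.9, 156.0]
tool_rot: [3.141, -0.002, -2.21]
force: [-2.7, -3.0, -1.1]
grip_width: 0.327
```

```bash
python3 plan.py -8.5 0 0 156.1 200
```

```text
s 199.0 normal err 0.23 heading 51.48 (want 51.50) z 155.97 bar [170.5  70.7] distmid 86.2 toolF [3.99 0.42 1.11] M [-0.082  0.894 -0.075] t 35.8 q7 2.27
200.0 [-1.  -0.2 -0.1] turn -0.0
```

>>> drive_tool --increments '[{"slide": [-0.0004,0,0],"turn": 0,"grip": -1},{"slide": [-0.0008,0,0],"turn": 0,"grip": -1},{"slide": [-0.0012,0,0],"turn": 0,"grip": -1},{"slide": [-0.0012,0,0],"turn": 0,"grip": -1}]'

```text
t: 36.2
tool_pos: [697.3, -20.9, 156.0]
tool_rot: [3.142, -0.0, -2.209]
force: [-1.1, -3.0, -2.5]
grip_width: 0.331
```

```bash
python3 plan.py -8.5 0 0 156.1 200
```

```text
s 201.5 normal err 0.27 heading 51.52 (want 51.50) z 156.02 bar [172.   72.7] distmid 88.6 toolF [ 3.09 -0.93  2.46] M [ 0.046  0.899 -0.073] t 36.2 q7 2.27
200.0 [ 1.5 -0.3 -0.1] turn 0.0
```

>>> drive_tool --increments '[{"slide": [-0.0004,0,0],"turn": 0,"grip": -1},{"slide": [-0.0008,0,0],"turn": 0,"grip": -1},{"slide": [-0.0012,0,0],"turn": 0,"grip": -1},{"slide": [-0.0012,0,0],"turn": 0,"grip": -1}]'

```text
t: 36.6
tool_pos: [698.1, -19.8, 156.1]
tool_rot: [3.141, -0.0, -2.209]
force: [-1.2, -3.1, -3.6]
grip_width: 0.331
```

```bash
python3 plan.py -8.5 0 0 156.1 200
```

```text
s 202.8 normal err 0.31 heading 51.52 (want 51.50) z 156.07 bar [172.8  73.8] distmid 90.0 toolF [ 3.19 -0.82  3.61] M [ 0.096  0.916 -0.038] t 36.6 q7 2.27
200.0 [ 2.8 -0.3 -0. ] turn 0.0
```

>>> drive_tool --increments '[{"slide": [-0.0004,0,0],"turn": 0,"grip": -1},{"slide": [-0.0008,0,0],"turn": 0,"grip": -1},{"slide": [-0.0008,0,0],"turn": 0,"grip": -1},{"slide": [-0.0008,0,0],"turn": 0,"grip": -1}]'

```text
t: 37.0
tool_pos: [698.6, -19.0, 156.2]
tool_rot: [3.142, 0.0, -2.209]
force: [-2.0, -2.3, -3.0]
grip_width: 0.329
```

```bash
python3 plan.py -8.5 0 0 156.1 200
```

```text
s 203.7 normal err 0.34 heading 51.52 (want 51.50) z 156.23 bar [173.4  74.5] distmid 90.9 toolF [3.02 0.27 3.04] M [ 0.003  0.932 -0.027] t 37.0 q7 2.27
200.0 [ 3.7 -0.3  0.1] turn 0.0
```

>>> drive_tool --increments '[{"slide": [-0.0003,0,0],"turn": 0,"grip": -1},{"slide": [-0.0006,0,0],"turn": 0,"grip": -1},{"slide": [-0.0006,0,0],"turn": 0,"grip": -1}]'

```text
t: 37.3
tool_pos: [698.9, -18.6, 156.2]
tool_rot: [3.142, 0.0, -2.209]
force: [-2.8, -3.3, -2.3]
grip_width: 0.327
```

```bash
python3 plan.py -8.5 0 0 156.1 200
```

```text
s 204.3 normal err 0.31 heading 51.52 (want 51.50) z 156.22 bar [173.7  74.9] distmid 91.4 toolF [4.28 0.27 2.28] M [-0.019  0.928 -0.055] t 37.3 q7 2.26
200.0 [ 4.3 -0.3  0.1] turn 0.0
```

>>> drive_tool --increments '[{"slide": [-0.0003,0,0],"turn": 0,"grip": -1},{"slide": [-0.0005,0,0],"turn": 0,"grip": -1},{"slide": [-0.0005,0,0],"turn": 0,"grip": -1}]'

```text
t: 37.6
tool_pos: [699.3, -18.2, 156.2]
tool_rot: [-3.142, 0.0, -2.209]
force: [-2.5, -3.3, -2.9]
grip_width: 0.327
```

```bash
python3 plan.py -8.5 0 0 156.1 200
```

```text
s 204.8 normal err 0.27 heading 51.52 (want 51.50) z 156.24 bar [174.1  75.3] distmid 91.9 toolF [4.13 0.02 2.89] M [-0.027  0.916 -0.028] t 37.6 q7 2.26
200.0 [ 4.8 -0.3  0.1] turn 0.0
```

>>> drive_tool --increments '[{"slide": [-0.0002,0,0],"turn": 0,"grip": -1},{"slide": [-0.0003,0,0],"turn": 0,"grip": -1},{"slide": [-0.0003,0,0],"turn": 0,"grip": -1}]'

```text
t: 37.9
tool_pos: [699.4, -18.0, 156.3]
tool_rot: [3.142, -0.0, -2.209]
force: [-1.6, -2.9, -2.5]
grip_width: 0.329
```

```bash
python3 plan.py -8.5 0 0 156.1 200
```

```text
s 205.0 normal err 0.31 heading 51.52 (want 51.50) z 156.27 bar [174.2  75.5] distmid 92.1 toolF [ 3.34 -0.43  2.52] M [-0.057  0.973 -0.093] t 37.9 q7 2.26
200.0 [ 5.  -0.3  0.2] turn 0.0
```

>>> drive_tool --increments '[{"slide": [-0.0002,0,0],"turn": 0,"grip": -1},{"slide": [-0.0004,0,0],"turn": 0,"grip": -1},{"slide": [-0.0004,0,0],"turn": 0,"grip": -1}]'

```text
t: 38.2
tool_pos: [699.3, -18.1, 156.2]
tool_rot: [3.141, -0.001, -2.209]
force: [-3.0, -4.3, -1.1]
grip_width: 0.329
```

```bash
python3 plan.py -8.5 0 0 156.1 200
```

```text
s 204.9 normal err 0.34 heading 51.51 (want 51.50) z 156.19 bar [174.1  75.4] distmid 92.0 toolF [ 5.24 -0.09  1.11] M [-0.136  1.201  0.002] t 38.2 q7 2.26
200.0 [ 4.9 -0.3  0.1] turn 0.0
```

>>> drive_tool --increments '[{"slide": [-0.0002,0,0],"turn": 0,"grip": -1},{"slide": [-0.0002,0,0],"turn": 0,"grip": -1}]'

```text
t: 38.4
tool_pos: [699.4, -18.0, 156.2]
tool_rot: [3.141, -0.001, -2.21]
force: [-3.5, -3.7, -1.6]
grip_width: 0.336
```

```bash
python3 plan.py -8.5 0 0 156.1 200
```

```text
s 205.0 normal err 0.31 heading 51.50 (want 51.50) z 156.24 bar [174.2  75.5] distmid 92.1 toolF [5.05 0.66 1.57] M [-0.162  1.205 -0.036] t 38.4 q7 2.26
200.0 [ 5.  -0.3  0.1] turn 0.0
```

The force rises with no further motion at s = 205, so the sleeve is against its flange. I'll relieve the push, lower onto the bar and release.

>>> drive_tool --increments '[{"slide": [0.0006,-0.0001,0],"turn": 0,"grip": -1},{"slide": [0.0012,-0.0001,0.0005],"turn": 0,"grip": -1},{"slide": [0.0012,-0.0001,0.001],"turn": 0,"grip": -1},{"slide": [0.0012,-0.0001,0.0014],"turn": 0,"grip": -1},{"slide": [0.0012,-0.0001,0.0014],"turn": 0,"grip": -1},{"slide": [0.0012,-0.0001,0.0014],"turn": 0,"grip": -1}]'

```text
t: 39.0
tool_pos: [699.7, -18.4, 155.0]
tool_rot: [-3.141, 0.001, -2.209]
force: [-1.3, -2.3, -0.7]
grip_width: 0.332
```

```bash
python3 plan.py -8.5 0 0 156.1 200
```

```text
s 204.9 normal err -0.12 heading 51.52 (want 51.50) z 154.99 bar [174.5  75.1] distmid 92.1 toolF [ 2.61 -0.34  0.75] M [ 0.009  0.743 -0.036] t 39.0 q7 2.26
200.0 [ 4.9  0.1 -1.1] turn 0.0
```

>>> drive_tool --increments '[{"slide": [0.0006,0.0001,0],"turn": 0,"grip": -1},{"slide": [0.0006,0.0001,0.0001],"turn": 0,"grip": -1},{"slide": [0.0006,0.0001,0.0001],"turn": 0,"grip": -0.3},{"slide": [0.0006,0.0001,0.0001],"turn": 0,"grip": -0.2},{"slide": [0.0006,0.0001,0.0001],"turn": 0,"grip": -0.1},{"slide": [0.0006,0.0001,0.0001],"turn": 0,"grip": 0},{"slide": [0.0006,0.0001,0.0001],"turn": 0,"grip": 0.1},{"slide": [0.0006,0.0001,0.0001],"turn": 0,"grip": 0.2},{"slide": [0.0006,0.0001,0.0001],"turn": 0,"grip": 0.2},{"slide": [0.0006,0.0001,0.0001],"turn": 0,"grip": 0.2}]'

```text
t: 40.0
tool_pos: [698.7, -19.0, 154.7]
tool_rot: [3.142, 0.0, -2.209]
force: [-0.2, 0.0, -0.1]
grip_width: 0.601
```

```bash
python3 plan.py -8.5 0 0 156.1 200; python3 -c "
from h import *
print(env.sense()['grip_width'])"
```

```text
s 203.8 normal err 0.23 heading 51.51 (want 51.50) z 154.68 bar [173.5  74.5] distmid 90.9 toolF [0.14 0.18 0.08] M [ 0.022  0.034 -0.005] t 40.0 q7 2.26
200.0 [ 3.8 -0.2 -1.4] turn 0.0
0.6011662352847356
```

Released, and the tool reads no load. I'll go straight up, then away for a clear view.

>>> drive_tool --increments '[{"slide": [0,0,-0.005],"turn": 0,"grip": 0.2},{"slide": [0,0,-0.015],"turn": 0,"grip": 0.2},{"slide": [0,0,-0.035],"turn": 0,"grip": 0.2},{"slide": [0,0,-0.06],"turn": 0,"grip": 0.2},{"slide": [0,0,-0.09],"turn": 0,"grip": 0.2},{"slide": [0.03,0,-0.12],"turn": 0,"grip": 0.2},{"slide": [0.07,0,-0.13],"turn": 0,"grip": 0.2},{"slide": [0.11,0,-0.13],"turn": 0,"grip": 0.2},{"slide": [0.15,0,-0.13],"turn": 0,"grip": 0.2},{"slide": [0.18,0,-0.13],"turn": 0,"grip": 0.2},{"slide": [0.2,0,-0.13],"turn": 0,"grip": 0.2},{"slide": [0.2,0,-0.13],"turn": 0,"grip": 0.2}]'

```text
t: 41.2
tool_pos: [577.4, -183.7, 285.6]
tool_rot: [-3.14, -0.002, -2.215]
force: [-0.3, -0.2, 0.8]
grip_width: 0.603
```

```bash
python3 - <<'E'
from h import *
b,ds=snap('side','s9'); a,dt=snap('top','t9')
cv2.imwrite('pics/c9.png',np.hstack([cv2.resize(a[90:210,260:380,::-1],(400,400)),cv2.resize(b[170:270,280:380,::-1],(400,400))]))
hs=cv2.cvtColor(b,cv2.COLOR_RGB2HSV); P=cloud('side',ds)
m=(hs[...,0]>105)&(hs[...,0]<130)&(hs[...,1]>120)&(P[...,2]>120)&(P[...,0]>640)&(P[...,0]<760)&(P[...,1]<40)
v,u=np.nonzero(m); print(len(u),np.median(P[m],0),u.mean(),v.mean())
print('expect block centre',proj('side',(698,-20,160)),env.sense()['t'])
E
```

```text
0 [nan nan nan] nan nan
expect block centre [340.02769904 203.29388258] 41.3
  return _methods._mean(a, axis=axis, dtype=dtype,
  ret = um.true_divide(
<stdin>:6: RuntimeWarning: Mean of empty slice.
  ret = ret.dtype.type(ret / rcount)
```

View pics/c9.png

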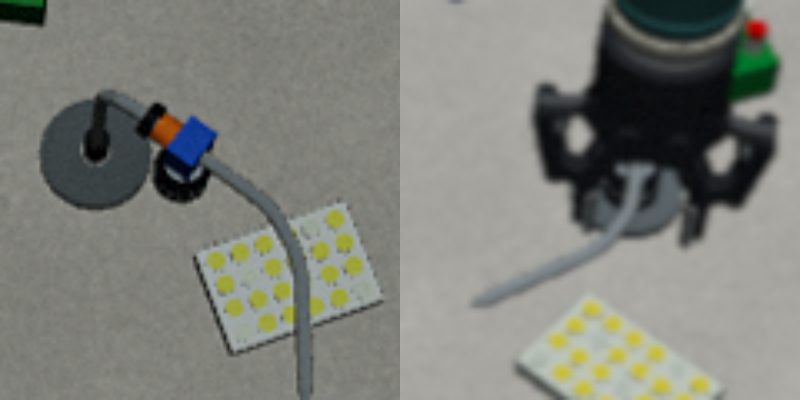

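>>> drive_tool --increments '[{"slide": [0,0,0],"turn": 0,"grip": 0.2},{"slide": [0,0,0],"turn": 0,"grip": 0.2},{"slide": [0,0,0],"turn": 0,"grip": 0.2},{"slide": [0,0,0],"turn": 0,"grip": 0.2},{"slide": [0,0,0],"turn": 0,"grip": 0.2},{"slide": [0,0,0],"turn": 0,"grip": 0.2},{"slide": [0,0,0],"turn": 0,"grip": 0.2},{"slide": [0,0,0],"turn": 0,"grip": 0.2},{"slide": [0,0,0],"turn": 0,"grip": 0.2},{"slide": [0,0,0],"turn": 0,"grip": 0.2}]'

```text
t: 42.3
tool_pos: [579.5, -179.7, 284.7]
tool_rot: [-3.142, -0.0, -2.209]
force: [-0.6, 0.3, 0.3]
grip_width: 0.605
```

```bash
python3 - <<'E'
from h import *
snap('top','t10')
mid=np.array([527.8,-98.25])+np.array([[np.cos(.033),-np.sin(.033)],[np.sin(.033),np.cos(.033)]])@[110,9.4]
for f in('t0','t9','t10'):
    z=np.load(f'pics/{f}.npz'); a,d=z['im'],z['d']; P=cloud('top',d); hs=cv2.cvtColor(a,cv2.COLOR_RGB2HSV)
    box=np.zeros((420,560),bool); box[90:180,290:350]=1
    o=box&(hs[...,0]>5)&(hs[...,0]<18)&(hs[...,1]>150)&(hs[...,2]>80); v,u=np.nonzero(o); oc=onz('top',u.mean(),v.mean(),163)
    m=box&(hs[...,0]>105)&(hs[...,0]<130)&(hs[...,1]>120)
    print(f,'orange',oc[:2].round(1),o.sum())
    if m.sum()>20:
        v,u=np.nonzero(m); c=onz('top',u.mean(),v.mean(),174.5)[:2]; print(' blue',u.mean(),v.mean(),c.round(1),'dist mid',np.hypot(*(c-mid)).round(1),'depth z',np.median(P[m][:,2]).round(1),m.sum())
        pt=np.array([onz('top',x,y,174.5)[:2] for x,y in zip(u,v)],np.float32); print(cv2.minAreaRect(pt))
        k=box&(a.max(2)<45)&(abs(P[...,0]-c[0])<45)&(abs(P[...,1]-c[1])<45)&(P[...,2]<140)&(P[...,2]>80); v,u=np.nonzero(k); print(' barrel',np.median(P[k],0).round(1),k.sum(),'u',u.min(),u.max(),'v',v.min(),v.max())
        q=np.array([proj('top',(*(c+21*np.array([np.cos(t),np.sin(t)])),zz)) for t in np.linspace(0,6.3,40) for zz in(96.5,126.5)]); print(' upright barrel would span',q.min(0).round(1),q.max(0).round(1))
E
```

```text
t0 orange [706.7  -7.7] 52
t9 orange [710.4  -2.2] 52
 blue 315.68333333333334 134.01111111111112 [693.  -15.9] dist mid 88.9 depth z 173.0 180
((689.6282348632812, -5.689796447753906), (48.491886138916016, 56.31084060668945), 73.92632293701172)
 barrel [683.  -12.6 120.2] 103 u 306 322 v 135 150
 upright barrel would span [304.2 131.9] [322.6 152.3]
t10 orange [710.4  -2.2] 52
 blue 315.87640449438203 133.9494382022472 [693.2 -16.3] dist mid 88.6 depth z 172.7 178
((688.5794677734375, -9.272085189819336), (46.87428283691406, 54.79370880126953), 81.44950866699219)
 barrel [682.7 -12.3 119.6] 106 u 306 322 v 135 150
 upright barrel would span [304.4 131.8] [322.8 152.2]
```

```bash
python3 -c "
from h import *
print(env.job_done(), env.sense()['t'])"
```

```text
the job is handed in; nothing more can be done
the job is handed in; nothing more can be done
```

The lamp is on the second limb of the bar with the orange sleeve pressed in. The job was handed in at about 42 s of the 72 s allowed, and no verdict was given.

**What I did:** I gripped the blue block, threaded it on the free limb, and centred it in y by touching lightly on both sides. I then fed it round the bend in small steps, probing as I went; the bend came out at about 51.5° in total. I pressed the sleeve until the force rose from about 4 N to 5 N with no further motion. Then I eased off, lowered the lamp onto the bar, opened the gripper and withdrew.

**Last checks, from the top camera:**

| Check | Reading | Needed |
|---|---|---|
| Sleeve travel | about 6.6 mm by the camera, consistent with the full 6 mm | more than 4.5 mm |
| Hole centre to middle of bend | about 88.6–88.9 mm | 87–94 mm |
| Block top height | about 173 mm, so hole centre about 157 mm | 154–166 mm |
| Barrel position | where an upright lamp would show it | within 17° of upright |
| Two pictures about 1 s apart | block moved about 0.4 mm, within measuring noise | at rest |

The highest wrist force I read during contact was about 5 N; I read it only between moves, and it does not show opposed forces in a wedge. No twist showed that would point to one.

**Checks that failed or disagreed:**
- **Side view:** the gripper hid the lamp in the last side picture, so the final position rests on the top camera alone.
- **Position by robot and by camera:** they differed by 1–2 mm. At release the tool stood about 91 mm from the middle of the bend, because the lamp sat about 2 mm behind the tool point.
- **Other things on the bench:** I did not measure them again at the end.

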